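Close the battery bay of a gas analyser

ROBOT

A 7-joint arm with a two-finger parallel gripper is mounted at the origin on the work surface. World frame = base frame: x ahead of the robot, y to its left, z up, the work surface at z = 0. Lengths are in m, angles in rad, forces in N, time in s.
With the tool pointing down it reaches from about 0.425 to 0.925 m from the base axis. Payload 6.8 kg.
Tool frame: the origin (TCP) lies midway between the tips of the shut fingers; the grasp point (between the pads) lies 19 mm behind it; z points along the fingers, y is the direction in which the jaws open and shut (so a half turn about z gives the same grasp; the last joint's range is limited). The gripper opens to 85 mm and grips with 20 to 120 N. Pads are 22 mm wide; open, the fingers measure 114 mm over their backs; the gripper's body (76 mm by 85 mm) begins 54 mm behind the grasp point. The pads swing forward as they close: fully open they stand 13 mm farther back than shut.
Start: joints at [-1.262, 0.477, 0.022, 1.555, -0.011, 1.109, -0.083], TCP at [0.273, 0.617, 0.207] pointing down, gripper open.
Joint ranges: [-2.96, 2.96], [-0.34, 2.1], [-1.41, 1.46], [0.24, 2.44], [-1.37, 4.51], [0.17, 1.92], [-2.96, 2.96]. Speed limits (rad/s): [2.39, 2.39, 3.14, 3.14, 3.14, 3.14, 3.14].

INTERFACE

Orientations are given as a unit quaternion [w, x, y, z].
In Python, from station import bot, vision gives the robot as it stands.
- The arm moves only by the tool move_arm, never from a script. Its argument "increments" is text: rows parted by semicolons, each of 7 numbers parted by spaces: the opening, from 0 (shut) to 1 (fully open), then the shift along the world's x, y, z in mm, then the turn, a rotation vector about the world's x, y, z in rad. In form: grip x y z rx ry rz; .... A call has exactly 8 rows; each row shifts and turns the commanded pose from where the row before left it; what a row does not reach is not made up. A row lasts 1/8 s, in which the tool goes at most 62.5 mm and 10.7 degrees, less where a joint would pass 70% of its speed; a pose out of reach is approached as far as the arm can. A call with a gripper value outside its range is refused whole. The fingers move at their own pace and stop on an object; "newtons" is the grip in N (left out, the last holds). Time passes only in rows, so rows that do not move let the fingers close, or fill a call up. It gives the time, the measured TCP pose, the force and the opening at its end, in the units of the state.
- bot.get_obs(): the state, without advancing time (a new reading comes with each control period).
- vision.read_camera(name): name is "scene" or "top" or "wrist"; returns (picture, depth): 384x512x3 uint8, red, green, blue; 384x512 float32, m along the optical axis (not along the pixel's ray), 0 where there is no reading.
- vision.calibration(name): a dict with "fx", "fy", "cx", "cy" (pixels), "R" (3x3) and "t" (3): a world point X has camera coordinates R X + t; the wrist camera has in their place "hand_eye" (4x4, takes a point from camera to tool coordinates, whose origin is the TCP and whose axes are the flange's). Camera axes: x right, y down, z forward; pixel columns grow to the right and rows downward; lengths in m; the calibration is good to about 2 mm. The wrist camera is an equidistant fisheye: a pixel r from the principal point sees the ray r / f radians off the axis. A picture is of the moment at which its call begins: read the wrist's pose just before it. calibration takes no time and is no camera call.
- bot.hand_in(): hands the job in, once; it reports no verdict.
The state is a dict: "t": time; "q": joint angles; "joint_vel": joint speeds; "joint_torque": joint torques, N m; "eef_pos": TCP position; "tool_rot": TCP orientation; "contact_force": force on the tool from outside, world axes, zero at the start; "torque": the same for the moment, N m; "gripper_width": opening from 0.0 (shut) to 1.0 (fully open).
Only numpy, scipy, OpenCV 4.12 (cv2) and the standard library are available. Lean on these libraries where they do the work, as an engineer would, in place of code of your own. Each camera call takes 0.05 s, during which the arm holds its last target.

TASK

Close the open battery compartment of the gas analyser. Take its long battery cover by the grip bar, hook the cover's front lip into the slot under the compartment's rim while the other end is still raised, then swing that end down and press it gently until the catch snaps over it and the cover lies flush. The lip is thin plastic: feel it home, do not force it, and leave everything else on the table where it is.

Things in the scene. Friction and masses are not known exactly. Their poses are not given: they have to be found in the camera images.
- analyser: gas analyser, fixed, lying face up: grey plastic box 208 x 184 x 60 mm high, black rubber corners. Origin: on the table, middle of the well that takes the battery cassette. In its axes (x, y, z up; mm): cassette half y -60..49; display half y 49..124, up to z 62; handle to y 151. The open battery bay faces up in the cassette: slot under a rim at its -x end, spring catch at its +x end. The shut cover's axes agree with these
- battery_cover: battery cover, loose, grey plastic, 0.09 to 0.14 kg, lying outer face up, 135 x 72 mm. Origin: underside, under the plate's middle. In its axes (mm): plate x -62.5..62.5, |y| to 36, top z 8; front lip at the -x end; grip bar on top; at the +x end a notch with a tab (x 56..62, |y| below 11, z 0..3.2) for the catch. Shut, its plate is level and flush with the cassette's top
- bay_nominal (a point): centre of the battery bay's opening IF the cassette sat in mid-place (z 60). It sits on clamped rubber mounts, up to 7 mm fore or aft (analyser x) and up to 3.5 mm high or low; this is NOT in the measured poses; y and yaw are exact, and it does not yield. From the TRUE centre (mm): opening x -64..64, |y| to 38; rear wall from x 64; cells 13 below; ledges that carry the cover x -40..64, |y| 31..38, 8 below
- slot_nominal (a point): middle of the rim's top edge over the slot IF the cassette sat in mid-place (64 mm to -x of bay_nominal). From the true bay centre (mm): rim x -73..-64, top 4 thick; slot under it 4 to 10.5 below the top, ending at a wall at x -73.2. Hook with the cover's +x end raised 5 to 14 degrees: at 10 degrees the lip stops 0 to 1 mm short of that wall and goes home as the cover swings down
- sill_nominal (a point): point on the slot's floor, 10.5 mm below the cassette's top, IF the cassette sat in mid-place (54 mm to -x of bay_nominal). The true sill runs x -73..-44 from the true bay centre, |y| below 38: the lip's tip can be set down on it and slid under the rim. The bay leaves the cover 2 mm of play each side in y and about 1 mm each way in x; if not home in the slot it lands on the rear wall
- lip (a point): tip of the cover's stepped front lip, mid-width and mid-thickness (cover frame -72.5, 0, 1.6 mm); the lip is x -72.5..-62.5, |y| below 26, z 0..3.2, so its tip's under edge is 1.6 mm below this point. Tilted in the slot, the thin lip must not be squeezed or pushed with over 20 N: a wrong swing wedges it between rim and sill
- tab_end (a point): middle of the cover's rear end at the height of its top face (cover frame 62.5, 0, 8 mm); shut, it is level with the cover's other end
- grip_bar (a point): middle of the top of the cover's grip bar (cover frame -2.5, 0, 28 mm); the bar runs across the cover, 44 mm long in y, 12 mm thick in x (x -8.5..3.5), rising from z 8 to z 28; nothing else stands on the plate
- press_spot (a point): middle of the flat finely ribbed place on the cover's plate where it is pressed shut (cover frame 42, 0, 8 mm; free from x 6 to 56)
- catch (a joint): sprung catch (x 58..78 from the true bay centre, |y| below 11, rising 4 mm over the cassette's top): 0 = forward; grows to 0.006 m as pushed back to +x. The descending tab pushes it back 2 to 4 mm, then it springs to 0 over the tab. A hooked cover let go unsnapped rests on it, rear end about 8 mm high. To snap takes about 9 to 16 N on the press spot; keep under 25 N
- filter_cover: another cover, not wanted: 76 x 72 x 12 mm grey plate with a round slotted disc, no grip bar; origin under its centre
- flask_large: conical glass flask with cap and net, 100 mm wide, 191 mm high; origin under its centre
- flask_small: smaller conical glass flask, 82 mm wide, 156 mm high; origin under its centre
- granite: light rock about 85 x 65 x 45 mm; origin underneath
- ore: grey rock about 100 x 70 x 50 mm; origin underneath
- drill_core: stone cylinder 50 mm wide, 60 mm high, upright; origin under its centre
- screwdriver: screwdriver lying on the table; origin under its middle
Not all that is in view belongs to the job. There is more than one size of the battery_cover; the job needs the middle-sized.

How it is judged:
By the outcome, as a careful person would: the job done as asked, in the order asked, and still so for the second after the job is handed in, with the robot touching nothing.
It also fails if it takes over 61 s, if anything falls off the work surface, if the arm or the gripper's body presses on something with over 40 N, if the wrist force passes 120 N, or if a joint passes its speed limit or range.

## Working session

There is one attempt and no reset: what is moved stays moved. The work goes in short steps, Python scripts to look and compute and a tool call to move; the robot and the scene stay as the last step left them, time stands still between calls to the robot, and variables do not carry over. Pictures are saved under pics/ and viewed, and the job is handed in when it is done.

Besides the shell and the picture viewer there is one more tool, called after "Request:" as name(argument=value, ...), one argument or row to a line, values as JSON. move_arm: Moves the arm, as the interface text tells. Its arguments: {"type":"object","properties":{"increments":{"type":"string"},"newtons":{"type":"number"}},"required":["increments"]}

```bash
ls; mkdir -p pics; python3 - <<'E'
from station import bot, vision
import cv2, numpy as np, json
o=bot.get_obs(); print(o)
for n in ["scene","top"]:
    im,d=vision.read_camera(n); c=vision.calibration(n)
    print(n,{k:np.array(v).round(4).tolist() for k,v in c.items()})
    np.savez(f"{n}0.npz",im=im,d=d,**{k:np.array(v) for k,v in c.items()})
    cv2.imwrite(f"pics/{n}0.png",cv2.resize(im[:,:,::-1],(800,600),interpolation=cv2.INTER_CUBIC))
c=vision.calibration("wrist"); print(c)
E
```

```text
pics
{'t': 0.0, 'q': array([-1.26210821,  0.47780932,  0.02231913,  1.55645897, -0.01155372,
        1.10930209, -0.08310127]), 'joint_vel': array([-4.62121909e-04, -6.73810859e-04, -8.61873495e-05, -6.98458425e-04,
        7.41607757e-04,  8.82457509e-04, -1.27290641e-03]), 'joint_torque': array([-4.72390366e-05, -5.96447754e+01,  1.60719652e+00, -2.81209069e+01,
        1.22158119e-02,  9.30874347e-03,  1.46178877e-05]), 'eef_pos': array([0.2729859 , 0.61663001, 0.20571599]), 'tool_rot': array([-1.51804179e-04,  2.06881744e-01,  9.78365518e-01, -9.13040187e-04]), 'contact_force': array([ 0.78033389, -0.1190976 ,  0.43290855]), 'torque': array([ 0.01793673, -0.04350842, -0.0251862 ]), 'gripper_width': 0.9962258296131087}
scene {'fx': 347.4768, 'fy': 347.4768, 'cx': 254.1634, 'cy': 192.9806, 'R': [[0.3253, 0.9456, 0.001], [0.7513, -0.2578, -0.6076], [-0.5743, 0.1984, -0.7942]], 't': [-0.2524, -0.3356, 1.3961]}
top {'fx': 453.4276, 'fy': 453.4276, 'cx': 260.4511, 'cy': 194.9921, 'R': [[-0.0177, -0.9998, -0.009], [-0.9912, 0.0187, -0.131], [0.1312, 0.0066, -0.9913]], 't': [0.0751, 0.5349, 1.3459]}
{'fx': 297.3186396354542, 'fy': 297.3186396354542, 'cx': 252.13334869065662, 'cy': 187.74773909650088, 'hand_eye': array([[-7.26094501e-04, -9.46276681e-01, -3.23357256e-01,
         8.28248888e-02],
       [ 9.99999725e-01, -7.34825900e-04, -9.50827197e-05,
         2.11400855e-04],
       [-1.47636726e-04, -3.23357236e-01,  9.46276955e-01,
        -1.66502508e-01],
       [ 0.00000000e+00,  0.00000000e+00,  0.00000000e+00,
         1.00000000e+00]])}
```

View pics/scene0.png

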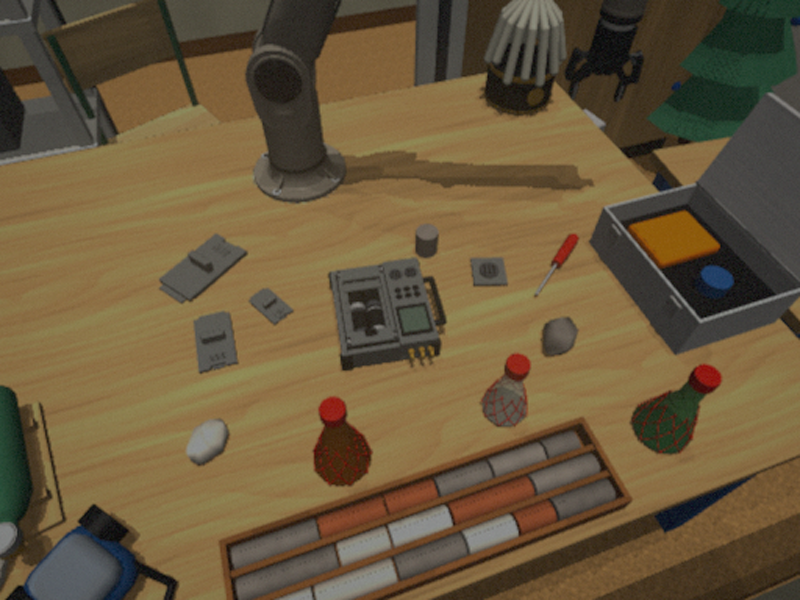

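View pics/top0.png

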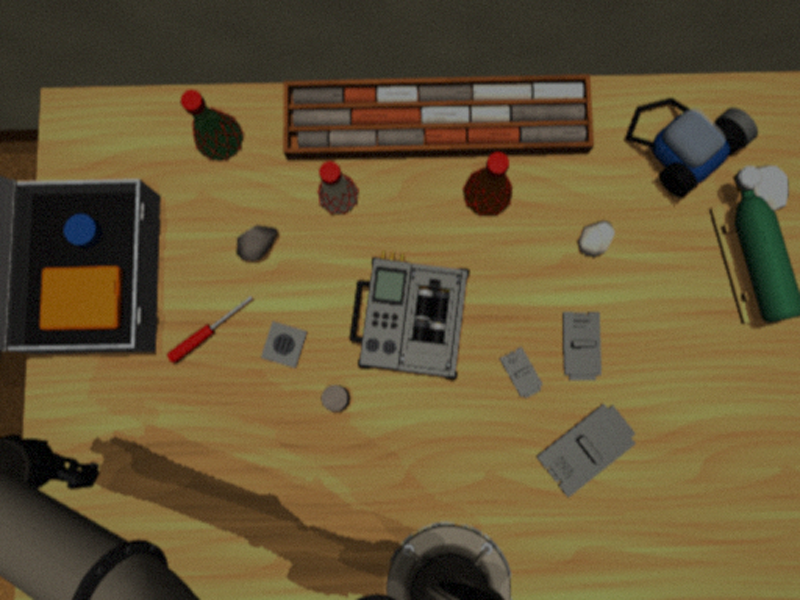

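The view holds three battery-cover candidates, in top-picture pixels at 800x600: large (585,449), middle (582,345) and small (520,372). The filter cover at (284,344) has a disc and no bar. I'll measure their sizes and make a close crop.

```bash
cat > h.py <<'E'
import numpy as np, cv2
def load(n): return dict(np.load(n))
def cloud(z):
    d=z['d'];v,u=np.mgrid[:d.shape[0],:d.shape[1]]
    X=np.stack([(u-z['cx'])/z['fx']*d,(v-z['cy'])/z['fy']*d,d],-1)
    W=(X-z['t'])@z['R']; W[d<=0]=np.nan
    return W
def proj(z,P):
    c=np.atleast_2d(P)@z['R'].T+z['t']; return np.c_[c[:,0]/c[:,2]*z['fx']+z['cx'],c[:,1]/c[:,2]*z['fy']+z['cy']]
E
python3 - <<'E'
from h import *
z=load('top0.npz');W=cloud(z);im=z['im']
s=512/800
tab=W[...,2]
# table plane fit check
def at(u,v):return W[int(v*s),int(u*s)]
for p in [(650,330),(480,420),(300,300),(550,260)]: print('table',at(*p).round(4))
for nm,p in dict(large=(585,449),mid=(582,345),small=(520,372)).items():
    x,y=int(p[0]*s),int(p[1]*s); r=45 if nm=='large' else 32 if nm=='mid' else 22
    sub=W[y-r:y+r,x-r:x+r].reshape(-1,3); g=im[y-r:y+r,x-r:x+r].reshape(-1,3).astype(int)
    m=(g[:,0]-g[:,2]<25)&(np.isfinite(sub[:,2]))
    mask=m.reshape(2*r,2*r).astype(np.uint8)
    n,l,st,c=cv2.connectedComponentsWithStats(mask,connectivity=4)
    k=1+np.argmax(st[1:,4]); pts=sub[(l==k).ravel()]
    rect=cv2.minAreaRect((pts[:,:2]*1000).astype(np.float32))
    print(nm,rect,'z pct',np.percentile(pts[:,2],[5,25,50,75,90,97]).round(4))
c=im[150:330,300:420]; cv2.imwrite('pics/covers.png',cv2.resize(c[:,:,::-1],None,fx=5,fy=3.3*1.5/1.5,interpolation=cv2.INTER_CUBIC)[:600] if 0 else cv2.resize(c[:,:,::-1],(400,600),interpolation=cv2.INTER_CUBIC))
c=im[155:250,220:310]; cv2.imwrite('pics/an.png',cv2.resize(c[:,:,::-1],(568,600),interpolation=cv2.INTER_CUBIC))
c=im[190:255,350:395]; cv2.imwrite('pics/mid.png',cv2.resize(c[:,:,::-1],(415,600),interpolation=cv2.INTER_CUBIC))
E
```

```text
table [ 0.4818 -0.4164 -0.0015]
table [ 0.313  -0.0729 -0.002 ]
table [ 5.544e-01  2.798e-01 -1.000e-04]
table [ 0.6276 -0.2243 -0.001 ]
large ((255.54959106445312, -278.9820861816406), (96.6866455078125, 179.29931640625), 36.423500061035156) z pct [0.0053 0.0091 0.0114 0.0136 0.0165 0.0377]
mid ((453.226318359375, -276.62335205078125), (73.1198501586914, 129.76866149902344), 89.12439727783203) z pct [0.0029 0.006  0.0082 0.0106 0.0133 0.028 ]
small ((401.0038146972656, -156.9141845703125), (90.15945434570312, 48.540565490722656), 26.59182357788086) z pct [0.0007 0.0037 0.0062 0.0084 0.0107 0.0207]
```

View pics/covers.png

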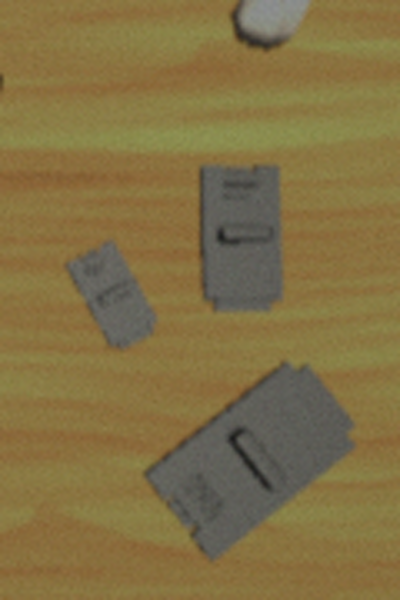

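View pics/an.png

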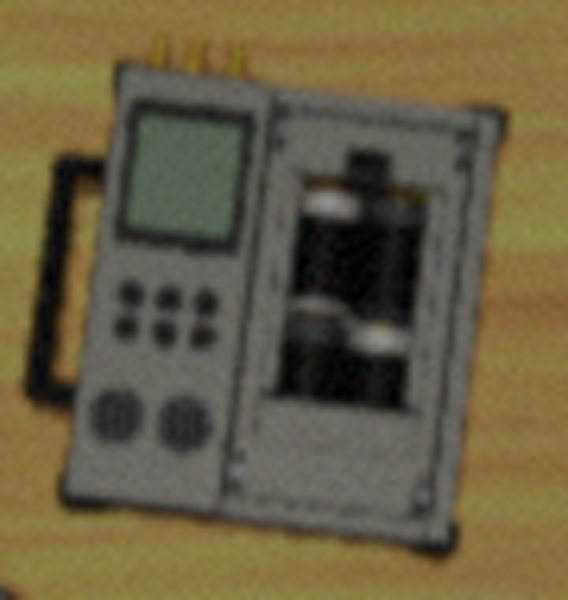

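View pics/mid.png

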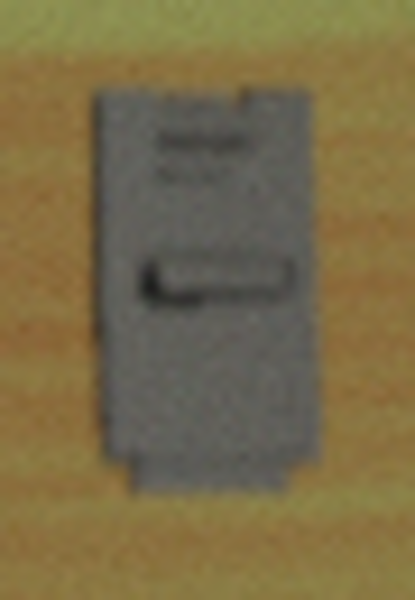

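```bash
python3 - <<'E'
from h import *
z=load('top0.npz');W=cloud(z);im=z['im']
# points z 0.045..0.075 near analyser
m=np.isfinite(W[...,2])&(W[...,2]>0.045)&(W[...,2]<0.08)
m[:155]=0;m[250:]=0;m[:,:220]=0;m[:,310:]=0
m=m.astype(np.uint8)
n,l,st,c=cv2.connectedComponentsWithStats(m,connectivity=4);k=1+np.argmax(st[1:,4])
pts=W[l==k];rect=cv2.minAreaRect((pts[:,:2]*1000).astype(np.float32));print(rect,cv2.boxPoints(rect))
def at(u,v): 
    uu=220+u*90/568;vv=155+v*95/600
    return W[int(round(vv)),int(round(uu))]
for p in [(280,120),(480,120),(460,135),(240,490),(420,505),(340,450),(255,300),(455,250),(430,175),(300,180)]: print(p,at(*p).round(4))
# pixel->plane z
def ray(u,v,zz):
    uu=220+(u+.5)*90/568-.5;vv=155+(v+.5)*95/600-.5
    d=z['R'].T@np.array([(uu-z['cx'])/z['fx'],(vv-z['cy'])/z['fy'],1]);o=-z['R'].T@z['t'];s=(zz-o[2])/d[2];return (o+s*d)*1000
for nm,p in dict(rimL=(270,392),rimR=(415,408),TL=(305,178),TR=(440,190),capTL=(270,95),capBR=(440,530),boxTL=(120,65),boxTR=(505,110),boxBR=(450,550),boxBL=(65,500)).items(): print(nm,ray(*p,0.06).round(1))
E
```

```text
((514.1867065429688, 64.3331298828125), (212.02748107910156, 215.12088012695312), 81.76652526855469) [[392.553    -25.184471]
 [605.45654  -55.991325]
 [635.82043  153.85074 ]
 [422.91687  184.6576  ]]
(280, 120) [0.596  0.0534 0.0625]
(480, 120) [ 0.5965 -0.0437  0.0492]
(460, 135) [ 0.5894 -0.0339  0.0561]
(240, 490) [0.42   0.0746 0.0519]
(420, 505) [ 0.4122 -0.0112  0.0595]
(340, 450) [0.4395 0.0267 0.0599]
(255, 300) [0.5119 0.0669 0.0599]
(455, 250) [ 0.5365 -0.0318  0.0187]
(430, 175) [ 0.5664 -0.0177  0.0681]
(300, 180) [0.5718 0.0415 0.0218]
rimL [467.9  60.7  60. ]
rimR [459.1  -7.4  60. ]
TL [569.5  42.2  60. ]
TR [562.6 -21.9  60. ]
capTL [610.   58.1  60. ]
capBR [401.8 -17.7  60. ]
boxTL [625.9 129.6  60. ]
boxTR [600.5 -53.9  60. ]
boxBR [392.4 -22.1  60. ]
boxBL [418.9 157.7  60. ]
```

Request:
move_arm(
  increments="1 16 -42 0 0 0 -0.081;1 16 -42 0 0 0 -0.081;1 16 -42 0 0 0 -0.081;1 16 -42 0 0 0 -0.081;1 16 -42 0 0 0 -0.081;1 16 -42 0 0 0 -0.081;1 16 -42 0 0 0 -0.081;1 16 -42 0 0 0 -0.081",
)

```text
t: 1.1
eef_pos: [0.4014, 0.2796, 0.2065]
tool_rot: [-0.0, 0.509, 0.861, -0.0]
contact_force: [-0.2, -0.0, -1.6]
gripper_width: 0.999
```

Request:
move_arm(
  increments="0.6 18 -48 -6 0 0 -0.093;0.6 18 -48 -8 0 0 -0.093;0.6 18 -48 -8 0 0 -0.093;0.6 18 -48 -8 0 0 -0.093;0.6 18 -48 -8 0 0 -0.093;0.6 18 -48 -8 0 0 -0.093;0.6 18 -43 -6 0 0 -0.091;0.6 0 0 0 0 0 0",
)

```text
t: 2.1
eef_pos: [0.5274, -0.0539, 0.1543]
tool_rot: [0.001, 0.758, 0.652, -0.001]
contact_force: [0.5, -0.4, -0.6]
gripper_width: 0.599
```

```bash
cat > cap.py <<'E'
import sys
from station import bot, vision
import numpy as np, cv2
n=sys.argv[1]
o=bot.get_obs(); im,d=vision.read_camera("wrist"); c=vision.calibration("wrist")
np.savez(n+'.npz',im=im,d=d,p=o['eef_pos'],q=o['tool_rot'],**{k:np.array(v) for k,v in c.items()})
cv2.imwrite(f'pics/{n}.png',cv2.resize(im[:,:,::-1],(800,600),interpolation=cv2.INTER_CUBIC))
print(o['t'],o['eef_pos'].round(4),o['tool_rot'].round(4),o['q'].round(3),o['contact_force'].round(2),o['gripper_width'])
E
python3 cap.py w1
```

```text
2.1 [ 0.5274 -0.0539  0.1543] [ 7.000e-04  7.581e-01  6.522e-01 -9.000e-04] [-0.467  0.331  0.554  1.983 -0.22   0.886  0.052] [ 0.54 -0.44 -0.63] 0.5987120633639598
```

View pics/w1.png

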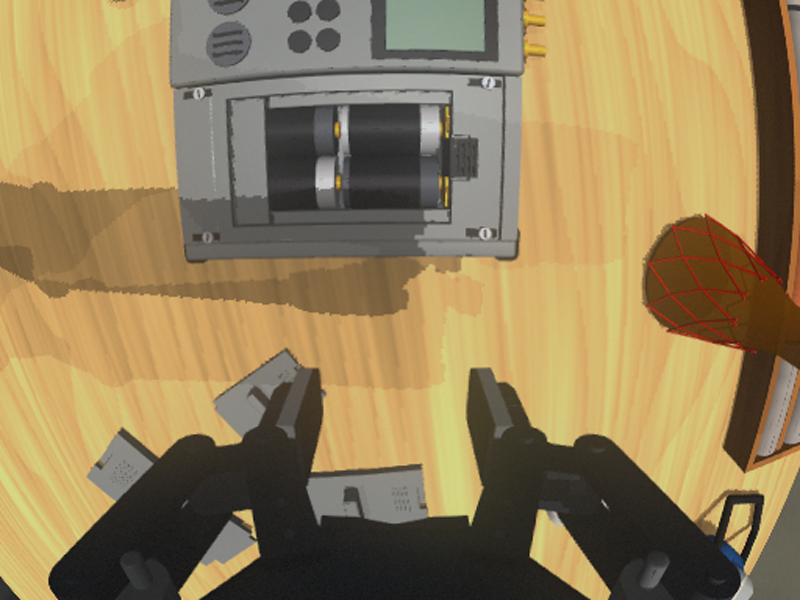

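The wrist view shows the open bay with its corners near (230,98), (452,93), (233,225) and (450,222). The rim and slot are on the left, the catch is at (466,158), and the cassette screws are at the corners. I'll measure these next.

```bash
cat >> h.py <<'E'
from scipy.spatial.transform import Rotation as Ro
def rays(z,u,v):
    dx=np.asarray(u,float)-z['cx'];dy=np.asarray(v,float)-z['cy'];r=np.hypot(dx,dy)+1e-9;th=r/z['fx']
    return np.stack([np.sin(th)*dx/r,np.sin(th)*dy/r,np.cos(th)],-1)
def w2(z):
    q=z['q'];R=Ro.from_quat([q[1],q[2],q[3],q[0]]).as_matrix();H=z['hand_eye']
    return R@H[:3,:3], R@H[:3,3]+z['p']
def wcloud(z):
    d=z['d'];v,u=np.mgrid[:d.shape[0],:d.shape[1]];k=rays(z,u,v);X=k*(d/k[...,2])[...,None]
    R,t=w2(z);W=X@R.T+t;W[d<=0]=np.nan;return W
def wplane(z,u,v,zz):
    R,t=w2(z);k=rays(z,u,v)@R.T;s=(zz-t[2])/k[...,2];return t+k*s[...,None]
E
python3 - <<'E'
from h import *
z=load('w1.npz');W=wcloud(z);im=z['im']
s=.64
def med(u,v,r=4):
    u=int(u*s);v=int(v*s);return np.nanmedian(W[v-r:v+r+1,u-r:u+r+1].reshape(-1,3),0).round(4)
for nm,p in dict(castop_front=(215,160),castop_l2=(205,130),side_top=(350,88),side_bot=(350,240),disp=(330,20),rear=(490,200),rear2=(495,120),frontband=(190,180),sill=(250,160),sill2=(250,200),table=(350,330),table2=(580,180)).items(): print(nm,med(*p,2))
c=im[50:170,105:340];cv2.imwrite('pics/w1c.png',cv2.resize(c[:,:,::-1],(799,408),interpolation=cv2.INTER_CUBIC))
E
```

```text
castop_front [0.4361 0.0374 0.0608]
castop_l2 [0.4337 0.0559 0.0603]
side_top [0.5212 0.0617 0.0597]
side_bot [ 0.5065 -0.0232  0.0591]
disp [0.5162 0.1033 0.0605]
rear [ 0.5888 -0.0122  0.0604]
rear2 [0.5971 0.0334 0.0602]
frontband [0.4173 0.0291 0.0605]
sill [0.4546 0.0327 0.0497]
sill2 [0.4498 0.0086 0.0497]
table [ 0.4867 -0.104  -0.0007]
table2 [ 0.6697 -0.0145 -0.0008]
```

View pics/w1c.png

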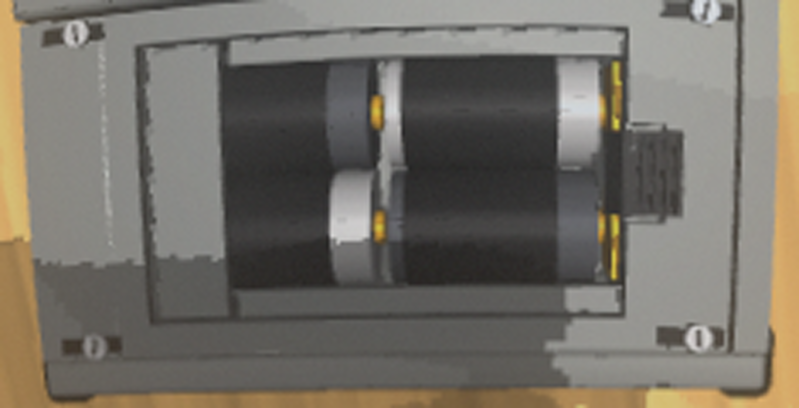

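```bash
python3 - <<'E'
from h import *
z=load('w1.npz')
def px(u,v): return (u+.5)/3.4-.5+105,(v+.5)/3.4-.5+50
P={}
for nm,p in dict(TL=(141,45),TR=(627,28),BL=(153,321),BR=(623,317),L=(147,180),Rr=(625,300)).items():
    P[nm]=wplane(z,*px(*p),0.0605)*1000; print(nm,P[nm].round(1))
print('yaw x',[np.degrees(np.arctan2(*(P[b]-P[a])[[1,0]])).round(2) for a,b in(('TL','TR'),('BL','BR'))],'len',[np.hypot(*(P[b]-P[a])[:2]).round(1) for a,b in(('TL','TR'),('BL','BR'),('TL','BL'),('TR','BR'))])
print('yaw y',[np.degrees(np.arctan2(*(P[b]-P[a])[[1,0]])).round(2)-90 for a,b in(('BL','TL'),('BR','TR'))])
print('centre',sum(P[k] for k in('TL','TR','BL','BR'))/4)
# long edges: box edge in wrist: boundary display/cassette and bottom outer edge
def p8(u,v): return (u+.5)*.64-.5,(v+.5)*.64-.5
a=wplane(z,*p8(186,258),0.06);b=wplane(z,*p8(518,255),.06)
print('outer edge yaw',np.degrees(np.arctan2(*(b-a)[[1,0]])),a,b)
sc=[wplane(z,*px(*p),0.0605)*1000 for p in((75,33),(706,10),(95,347),(698,338))]
print(np.round(sc,1))
E
```

```text
TL [451.5  70.5  60.5]
TR [575.9  51.9  60.5]
BL [440.   -3.3  60.5]
BR [564.8 -22.6  60.5]
L [446.5  34.5  60.5]
Rr [565.9 -18.2  60.5]
yaw x [np.float64(-8.52), np.float64(-8.79)] len [np.float64(125.8), np.float64(126.3), np.float64(74.7), np.float64(75.3)]
yaw y [np.float64(-8.879999999999995), np.float64(-8.469999999999999)]
centre [508.05287509  24.10862712  60.5       ]
outer edge yaw -8.392575013639615 [ 0.40275894 -0.01731759  0.06      ] [ 0.60302808 -0.04686424  0.06      ]
[[433.4  78.7  60.5]
 [596.8  54.5  60.5]
 [421.1  -7.2  60.5]
 [584.1 -31.   60.5]]
```

Request:
move_arm(
  increments="0.6 -8 -43 -2 0 0 0.022;0.6 -8 -43 -6 0 0 0.022;0.6 -8 -43 -8 0 0 0.022;0.6 -8 -43 -8 0 0 0.022;0.6 -8 -43 -8 0 0 0.022;0.6 -8 -43 -6 0 0 0.022;0.6 -7 -43 -6 0 0 0.018;0.6 0 0 0 0 0 0",
)

```text
t: 3.15
eef_pos: [0.4709, -0.3529, 0.1105]
tool_rot: [0.0, 0.706, 0.708, -0.001]
contact_force: [-0.7, 0.3, 0.5]
gripper_width: 0.603
```

```bash
python3 cap.py w2; python3 - <<'E'
from h import *
im=load('w2.npz')['im']
E
```

```text
3.15 [ 0.4709 -0.3529  0.1105] [ 0.000e+00  7.057e-01  7.085e-01 -6.000e-04] [ 0.136  0.49   0.53   1.883 -0.32   0.854  0.832] [-0.74  0.32  0.47] 0.6025459494520733
```

View pics/w2.png

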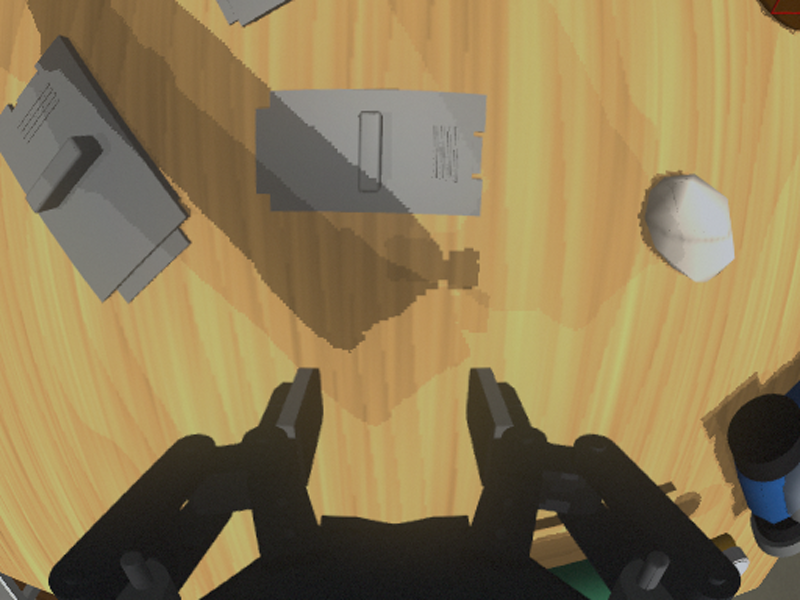

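The middle cover is in view. Its plate corners are near (271,92), (486,95), (481,215) and (271,210), the bar runs (360..382, 111..191), the lip is on the left and the notch is on the right at (480,155).

```bash
python3 - <<'E'
from h import *
im=load('w2.npz')['im'];c=im[50:145,155:322];cv2.imwrite('pics/w2c.png',cv2.resize(c[:,:,::-1],(800,455),interpolation=cv2.INTER_CUBIC))
E
```

```text
(no output)
```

View pics/w2c.png

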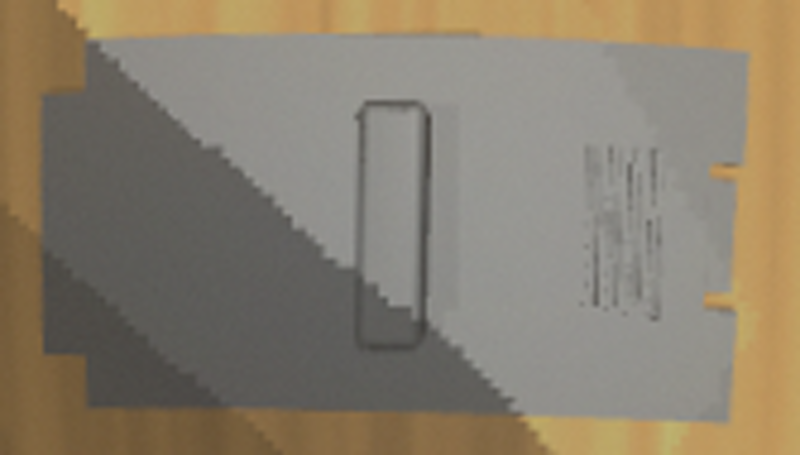

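```bash
python3 - <<'E'
from h import *
z=load('w2.npz');W=wcloud(z)
def px(u,v): return (u+.5)/4.79-.5+155,(v+.5)/4.79-.5+50
P={}
for nm,p,h in [('TL',(86,40),.008),('TR',(748,52),.008),('BR',(729,422),.008),('BL',(88,406),.008),('bTL',(359,102),.028),('bTR',(430,102),.028),('bBL',(357,348),.028),('bBR',(424,348),.028)]:
    P[nm]=wplane(z,*px(*p),h)*1000; print(nm,P[nm].round(1))
ang=lambda a,b:np.degrees(np.arctan2(*(P[b]-P[a])[[1,0]])).round(2)
L=lambda a,b:np.hypot(*(P[b]-P[a])[:2]).round(1)
print(ang('TL','TR'),ang('BL','BR'),ang('BL','TL')-90,ang('BR','TR')-90,'bar',ang('bBL','bTL')-90,ang('bBR','bTR')-90)
print(L('TL','TR'),L('BL','BR'),L('BL','TL'),L('BR','TR'),L('bBL','bTL'))
C=sum(P[k] for k in('TL','TR','BL','BR'))/4;B=sum(P[k] for k in('bTL','bTR','bBL','bBR'))/4
print('plate c',C,'bar c',B)
def med(u,v,r=2):
    u,v=px(u,v);u=int(u);v=int(v);return np.nanmedian(W[v-r:v+r+1,u-r:u+r+1].reshape(-1,3),0).round(4)
print('bar',med(392,200),'plate',med(250,130),med(550,250),med(500,380))
E
```

```text
TL [ 399.2 -238.     8. ]
TR [ 523.3 -241.3    8. ]
BR [ 521.6 -312.6    8. ]
BL [ 397.5 -309.2    8. ]
bTL [ 452.6 -253.5   28. ]
bTR [ 464.7 -253.7   28. ]
bBL [ 451.9 -296.8   28. ]
bBR [ 463.7 -296.8   28. ]
-1.5 -1.54 -1.4099999999999966 -1.3499999999999943 bar -0.8299999999999983 -1.4000000000000057
124.1 124.2 71.2 71.3 43.2
plate c [ 460.38533008 -275.2751673     8.        ] bar c [ 458.20794355 -275.19875616   28.        ]
bar [ 0.4578 -0.2705  0.0275] plate [ 0.4297 -0.2563  0.0073] [ 0.4862 -0.2796  0.0073] [ 0.4765 -0.3044  0.0071]
```

Request:
move_arm(
  increments="0.6 -4 26 -10 0 0 -0.01;0.6 -4 26 -10 0 0 -0.01;0.6 -4.7 25.7 -10 0 0 -0.009;0.6 0 0 -20 0 0 0;0.6 0 0 -20 0 0 0;0.6 0 0 -15 0 0 0;0.6 0 0 -8 0 0 0;0.6 0 0 0 0 0 0",
  newtons=60,
)

```text
t: 4.2
eef_pos: [0.4595, -0.2725, 0.0174]
tool_rot: [-0.0, 0.715, 0.699, -0.0]
contact_force: [-1.0, -0.4, 0.2]
gripper_width: 0.599
```

```bash
python3 cap.py w3
```

```text
4.2 [ 0.4595 -0.2725  0.0174] [-4.000e-04  7.147e-01  6.995e-01 -0.000e+00] [ 0.069  0.555  0.449  2.056 -0.407  0.617  0.775] [-0.96 -0.37  0.19] 0.5993700742423645
```

View pics/w3.png

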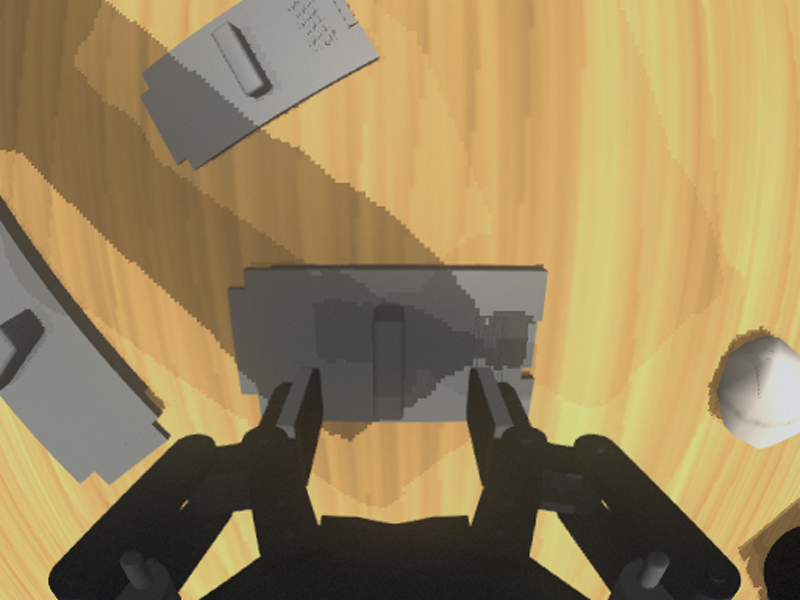

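```bash
python3 - <<'E'
from h import *
z=load('w3.npz')
R,t=w2(z)
def pj(P):
    c=(np.array(P)-t)@R;th=np.arctan2(np.hypot(c[0],c[1]),c[2]);f=np.arctan2(c[1],c[0]);r=z['fx']*th
    return (np.array([z['cx']+r*np.cos(f),z['cy']+r*np.sin(f)])/.64).round(0)
for P in [z['p'],z['p']+[.025,0,.005],z['p']+[0,.011,0],z['p']+[0,-.011,0],[.458,-.2752,.028],[.458,-.2532,.028],[.458,-.2972,.028]]: print(P,pj(P))
def px(u,v): return u*.64,v*.64
for p in [(375,306),(402,306),(375,418),(403,418)]: print(wplane(z,*px(*p),.028)*1000)
E
```

```text
[ 0.45954039 -0.27254954  0.0174472 ] [392. 356.]
[ 0.48454039 -0.27254954  0.0224472 ] [456. 360.]
[ 0.45954039 -0.26154954  0.0174472 ] [392. 331.]
[ 0.45954039 -0.28354954  0.0174472 ] [393. 380.]
[0.458, -0.2752, 0.028] [389. 375.]
[0.458, -0.2532, 0.028] [387. 322.]
[0.458, -0.2972, 0.028] [390. 422.]
[ 453.90530029 -247.10190501   28.        ]
[ 463.5800101  -247.31003829   28.        ]
[ 452.02106629 -295.17262763   28.        ]
[ 463.26040664 -295.38679711   28.        ]
```

```bash
python3 - <<'E'
from h import *
z=load('w3.npz');W=wcloud(z)
q=z['q'];Rt=Ro.from_quat([q[1],q[2],q[3],q[0]]).as_matrix()
T=(W-z['p'])@Rt
for p in [(312,375),(308,385),(300,395),(290,415),(282,432),(316,385),(316,400),(316,420),(313,440),(308,460),(304,480),(478,375),(476,390),(476,410),(476,430),(480,460),(488,375),(495,390),(500,400)]:
    print(p,(T[int(p[1]*.64),int(p[0]*.64)]*1000).round(1))
E
```

```text
(312, 375) [ 11.4 -26.1 -36.7]
(308, 385) [ 11.4 -26.1 -42.8]
(300, 395) [ 10.5 -27.8 -47.1]
(290, 415) [ 11.1 -28.7 -59.4]
(282, 432) [ 11.8 -28.9 -68.7]
(316, 385) [  7.7 -24.9 -36.3]
(316, 400) [  2.7 -25.  -38. ]
(316, 420) [ -3.7 -25.3 -39.7]
(313, 440) [ -5.5 -25.1 -48.7]
(308, 460) [ -5.3 -25.  -59.1]
(304, 480) [ 16.4 -18.6 -92.4]
(478, 375) [ 11.1  27.3 -36.2]
(476, 390) [  9.4  25.9 -42.3]
(476, 410) [  2.5  26.3 -43.5]
(476, 430) [ -3.7  26.4 -45.9]
(480, 460) [ -5.6  26.1 -58.9]
(488, 375) [ 10.8  30.9 -36. ]
(495, 390) [ 11.3  31.1 -45.8]
(500, 400) [ 10.8  32.  -51.4]
```

```bash
python3 - <<'E'
from station import vision
from h import *
im,d=vision.read_camera("scene");c=vision.calibration("scene")
np.savez('s3.npz',im=im,d=d,**{k:np.array(v) for k,v in c.items()})
z=load('s3.npz');p=proj(z,[.4595,-.2725,.0174])[0];print(p)
x,y=int(p[0]),int(p[1]);y0=max(0,y-60);c=im[y0:y+40,max(0,x-60):x+60]
print(max(0,x-60),y0)
cv2.imwrite('pics/s3.png',cv2.resize(c[:,:,::-1],(720,600),interpolation=cv2.INTER_CUBIC))
W=cloud(z)
for v in range(y-20,y+12,2): print(v,[(int(a*1000),int(b*1000),int(e*1000)) if a==a else None for a,b,e in W[v,x-14:x+15:4]])
E
```

```text
[136.42785284 215.58559237]
76 155
195 [(496, -274, 168), (497, -265, 166), None, (435, -258, 85), (368, -259, 3), (370, -247, 0), (373, -235, -1), (377, -223, -1)]
197 [(495, -277, 160), (493, -268, 153), (490, -259, 146), (430, -261, 71), (376, -260, 2), (378, -248, 0), (383, -236, 0), (388, -224, 1)]
199 [(500, -278, 158), (499, -269, 152), (495, -260, 144), (483, -253, 124), (383, -262, 1), (392, -249, 6), (399, -236, 10), (395, -225, 0)]
201 [(484, -284, 131), (503, -270, 149), (434, -276, 62), (488, -254, 123), (395, -262, 5), (401, -249, 8), (407, -237, 10), (402, -226, 0)]
203 [(483, -287, 122), (509, -271, 148), (485, -267, 115), (489, -256, 116), (404, -263, 7), (410, -250, 9), (413, -239, 7), (410, -227, 0)]
205 [(391, -313, 1), (516, -272, 148), (520, -262, 149), (491, -259, 109), (414, -263, 9), (416, -252, 7), (420, -240, 6), (418, -229, -1)]
207 [(520, -283, 149), (523, -273, 148), (525, -263, 147), (493, -260, 103), (421, -264, 8), (426, -253, 9), (430, -241, 9), (427, -230, 0)]
209 [(523, -284, 145), (527, -274, 145), (525, -265, 139), (509, -259, 115), (427, -266, 6
[... 444 characters left out ...]
), (456, -235, -1)]
217 [(437, -318, 0), (449, -304, 10), (460, -291, 20), (497, -271, 64), (492, -262, 52), (463, -258, 7), (466, -246, 6), (464, -236, 0)]
219 [(445, -319, 1), (457, -305, 11), (461, -293, 11), (463, -282, 9), (464, -271, 5), (473, -258, 11), (475, -247, 9), (473, -237, 1)]
221 [(448, -321, -4), (460, -307, 5), (465, -295, 7), (471, -283, 10), (474, -271, 9), (479, -260, 9), (483, -248, 10), (485, -237, 7)]
223 [(461, -320, 1), (471, -307, 10), (474, -295, 9), (476, -284, 6), (481, -273, 8), (486, -261, 10), (491, -249, 10), (495, -238, 10)]
225 [(466, -321, 0), (477, -308, 9), (483, -296, 11), (485, -285, 9), (489, -273, 8), (493, -262, 9), (498, -250, 10), (500, -239, 8)]
```

View pics/s3.png

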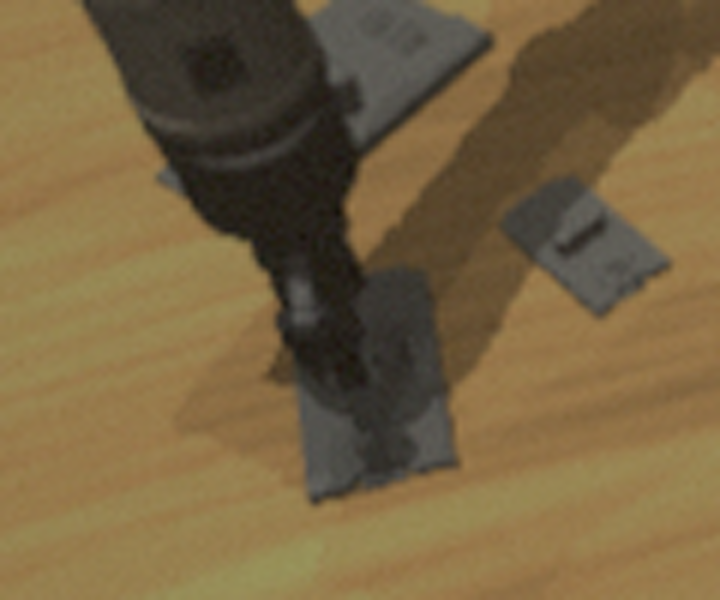

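Request:
move_arm(
  increments="0.25 0 0 0 0 0 0;0.25 0 0 0 0 0 0;0.25 0 0 0 0 0 0;0.25 0 0 0 0 0 0;0.25 -0.5 -1 0 0 0 0;0.25 -0.5 -1 0 0 0 0;0.25 0 0 0 0 0 0;0.25 0 0 0 0 0 0",
)

```text
t: 5.3
eef_pos: [0.4585, -0.2751, 0.0177]
tool_rot: [-0.0, 0.715, 0.699, 0.0]
contact_force: [0.3, -0.4, 0.1]
gripper_width: 0.248
```

```bash
python3 cap.py w4;python3 - <<'E'
from h import *
z=load('w4.npz');W=wcloud(z)
q=z['q'];Rt=Ro.from_quat([q[1],q[2],q[3],q[0]]).as_matrix()
T=(W-z['p'])@Rt*1000
m=(abs(T[...,1])<40)&(abs(T[...,1])>9)&(abs(T[...,0])<14)&(T[...,2]<-20)&(T[...,2]>-80)
for sg in(1,-1):
    t=T[m&(T[...,1]*sg>0)];print(len(t),np.percentile(t,[0,5,50,95,100],axis=0).round(1).tolist())
    a=t[t[:,0]>8];print('top',a[np.argsort(-a[:,2])[:5]].round(1).tolist())
E
```

```text
5.3 [ 0.4585 -0.2751  0.0177] [-0.      0.7149  0.6993  0.    ] [ 0.073  0.555  0.45   2.056 -0.407  0.617  0.779] [ 0.31 -0.37  0.14] 0.24799795528979843
3229 [[-12.5, 11.0, -80.0], [-6.7, 11.3, -79.5], [10.1, 20.3, -69.4], [12.9, 36.2, -33.8], [14.0, 40.0, -23.8]]
top [[10.1, 16.0, -26.4], [10.4, 12.7, -26.8], [10.4, 13.8, -26.9], [10.4, 11.1, -26.9], [10.4, 17.5, -27.0]]
3261 [[-12.7, -40.0, -80.0], [-6.6, -36.0, -79.5], [10.2, -19.3, -69.6], [12.9, -10.1, -33.9], [14.0, -9.8, -23.6]]
top [[10.2, -10.1, -26.6], [10.2, -15.4, -26.6], [10.2, -12.7, -26.6], [10.3, -11.1, -26.6], [10.3, -11.6, -26.7]]
```

View pics/w4.png

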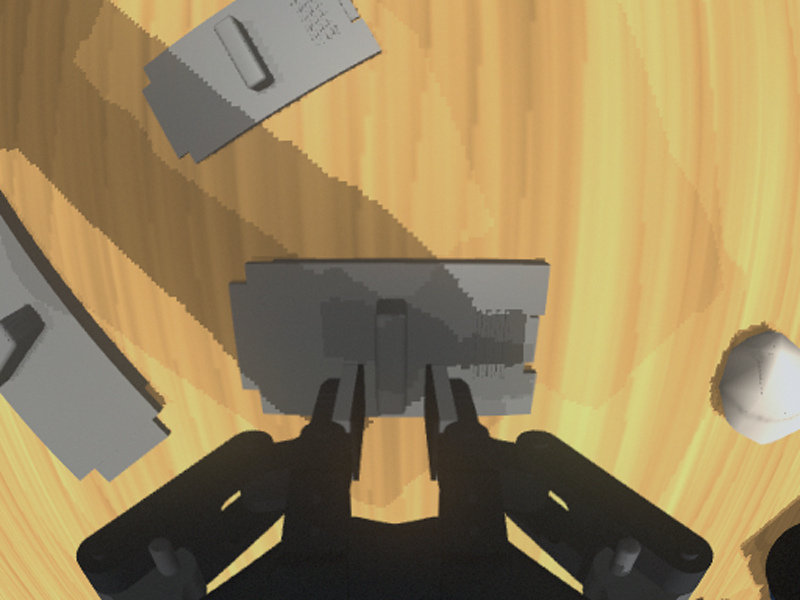

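Request:
move_arm(
  increments="0.35 0 0 -4 0 0 0;0.35 0 0 -3 0 0 0;0.35 0 0 -1 0 0 0;0.35 0 0 -1 0 0 0;0.35 0 0 -1 0 0 0;0.35 0 0 -1 0 0 0;0.35 0 0 -1 0 0 0;0.35 0 0 -1 0 0 0",
)

```text
t: 6.35
eef_pos: [0.4586, -0.2751, 0.0047]
tool_rot: [0.0, 0.715, 0.699, 0.0]
contact_force: [-0.2, -0.7, 0.2]
gripper_width: 0.347
```

```bash
python3 cap.py w5
```

```text
6.35 [ 0.4586 -0.2751  0.0047] [0.     0.7148 0.6993 0.    ] [ 0.087  0.576  0.433  2.059 -0.423  0.591  0.792] [-0.25 -0.73  0.21] 0.347469551601891
```

View pics/w5.png

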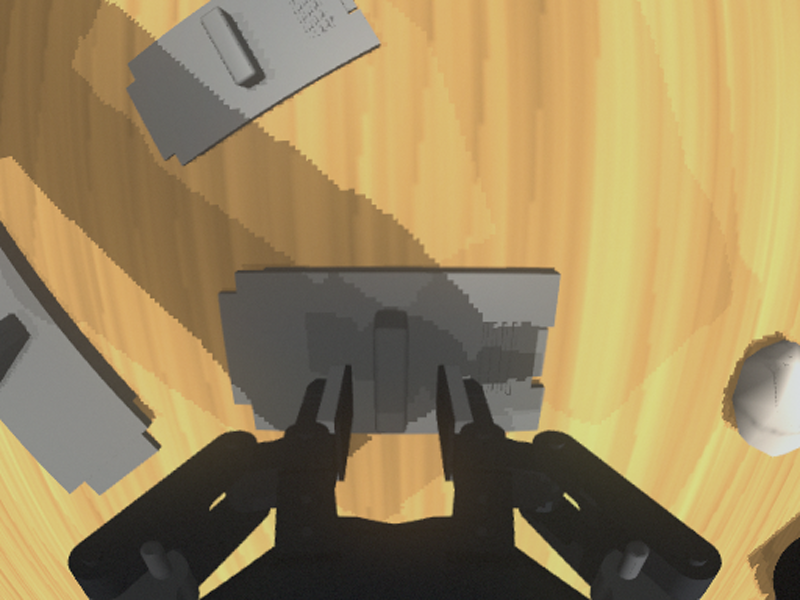

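Request:
move_arm(
  increments="0.35 0 0 -2 0 0 0;0.35 0 0 -2 0 0 0;0.35 0 0 -2 0 0 0;0.35 0 0 -2 0 0 0;0.35 0 0 -2 0 0 0;0.35 0 0 -2 0 0 0;0.35 0 0 -2 0 0 0;0.35 0 0 0 0 0 0",
)

```text
t: 7.4
eef_pos: [0.4584, -0.275, -0.0095]
tool_rot: [-0.0, 0.715, 0.699, -0.0]
contact_force: [-0.0, -0.8, 0.3]
gripper_width: 0.353
```

```bash
python3 cap.py w6;python3 - <<'E'
from h import *
z=load('w6.npz');W=wcloud(z)
q=z['q'];Rt=Ro.from_quat([q[1],q[2],q[3],q[0]]).as_matrix()
T=(W-z['p'])@Rt*1000
for u in range(330,350,3):print([ (T[int(v*.64),int(u*.64)]).round(0).tolist() for v in range(356,380,4)])
im=z['im'][150:320,130:380];cv2.imwrite('pics/w6c.png',cv2.resize(im[:,:,::-1],(800,544)))
E
```

```text
7.4 [ 0.4584 -0.275  -0.0095] [-1.000e-04  7.149e-01  6.992e-01 -1.000e-04] [ 0.102  0.6    0.414  2.062 -0.439  0.564  0.805] [-0.02 -0.79  0.31] 0.3526347393078902
[[9.0, -23.0, -17.0], [7.0, -23.0, -17.0], [6.0, -23.0, -17.0], [11.0, -21.0, -30.0], [11.0, -20.0, -34.0], [11.0, -20.0, -36.0]]
[[9.0, -22.0, -16.0], [8.0, -21.0, -18.0], [6.0, -22.0, -16.0], [11.0, -20.0, -31.0], [11.0, -19.0, -34.0], [11.0, -19.0, -36.0]]
[[9.0, -20.0, -17.0], [7.0, -20.0, -17.0], [6.0, -20.0, -17.0], [11.0, -19.0, -30.0], [11.0, -18.0, -34.0], [11.0, -18.0, -36.0]]
[[9.0, -20.0, -17.0], [7.0, -20.0, -17.0], [6.0, -20.0, -17.0], [11.0, -18.0, -30.0], [11.0, -18.0, -34.0], [11.0, -18.0, -36.0]]
[[9.0, -19.0, -16.0], [7.0, -19.0, -17.0], [6.0, -19.0, -17.0], [10.0, -17.0, -29.0], [11.0, -17.0, -33.0], [11.0, -16.0, -36.0]]
[[9.0, -18.0, -16.0], [7.0, -18.0, -17.0], [6.0, -18.0, -17.0], [11.0, -16.0, -30.0], [10.0, -16.0, -32.0], [11.0, -15.0, -37.0]]
[[9.0, -16.0, -17.0], [7.0, -16.0, -17.0], [5.0, -17.0, -16.0], [11.0, -15.0, -30.0], [10.0, -15.0, -33.0], [11.0, -14.0, -36.0]]
```

View pics/w6c.png

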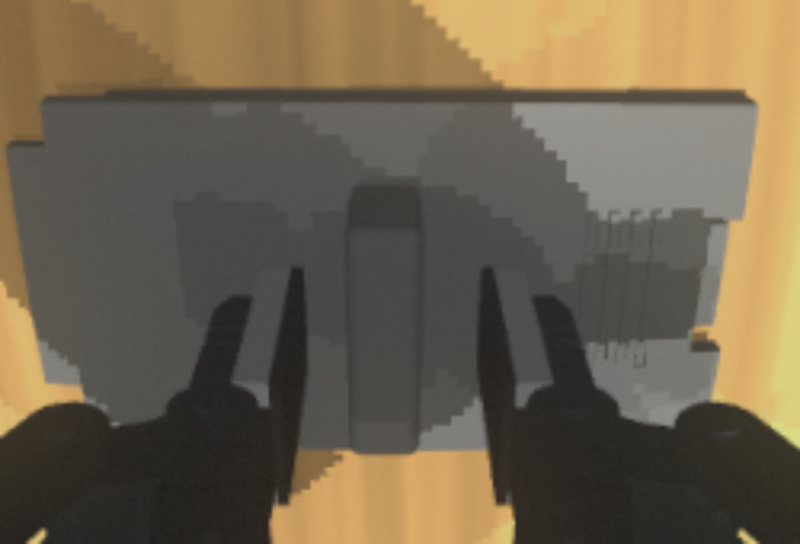

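Request:
move_arm(
  increments="0.35 0 0 -1.5 0 0 0;0.35 0 0 -1.5 0 0 0;0.05 0 0 0 0 0 0;0 0 0 0 0 0 0;0 0 0 0 0 0 0;0 0 0 0 0 0 0;0 0 0 0 0 0 0;0 0 0 0 0 0 0",
  newtons=60,
)

```text
t: 8.45
eef_pos: [0.4585, -0.2751, -0.0122]
tool_rot: [-0.0, 0.715, 0.699, 0.0]
contact_force: [-0.9, 0.9, 3.8]
gripper_width: 0.118
```

```bash
python3 cap.py w7;python3 - <<'E'
from h import *
z=load('w7.npz')
im=z['im'][150:320,130:380];cv2.imwrite('pics/w7c.png',cv2.resize(im[:,:,::-1],(800,544)))
E
```

```text
8.45 [ 0.4585 -0.2751 -0.0122] [-0.      0.7149  0.6992  0.    ] [ 0.105  0.604  0.41   2.063 -0.442  0.559  0.808] [-0.88  0.93  3.81] 0.11808655539781661
```

View pics/w7c.png

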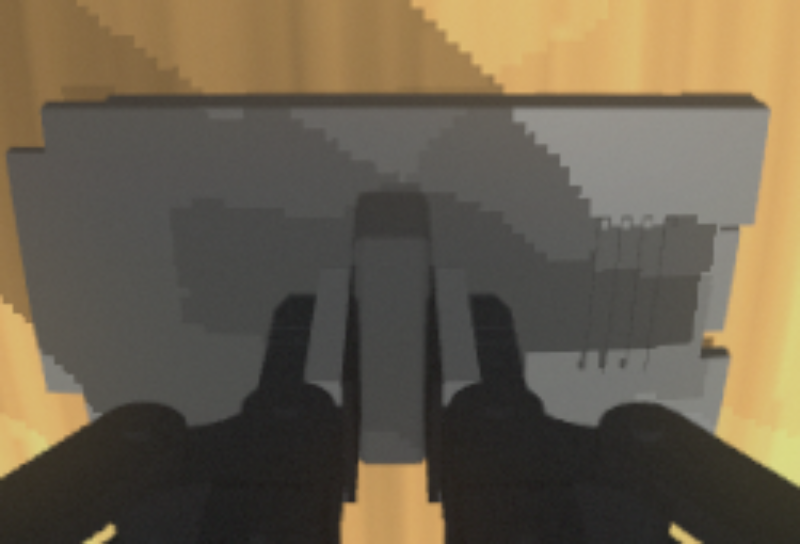

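Request:
move_arm(
  increments="0 0 0 15 0 0 0;0 0 0 30 0 0 0;0 5 30 35 0 0 0;0 10 40 25 0 0 -0.0258;0 10 45 0 0 0 -0.0258;0 10 45 0 0 0 -0.0258;0 10 45 0 0 0 -0.0257;0 10 45 0 0 0 -0.0257",
)

```text
t: 9.5
eef_pos: [0.5139, -0.0235, 0.0935]
tool_rot: [0.0, 0.759, 0.651, 0.0]
contact_force: [0.7, -1.1, -0.9]
gripper_width: 0.119
```

Request:
move_arm(
  increments="0 4 25 0 -0.0066 -0.0431 0;0 2.8 22.3 0 -0.0066 -0.0431 0;0 0 0 0 -0.0066 -0.0431 0;0 0 0 0 -0.0065 -0.0432 0;0 0 0 -5 0 0 0;0 0 0 0 0 0 0;0 0 0 0 0 0 0;0 0 0 0 0 0 0",
)

```text
t: 10.5
eef_pos: [0.5207, 0.022, 0.0878]
tool_rot: [0.066, 0.756, 0.649, 0.057]
contact_force: [0.3, -0.5, -1.2]
gripper_width: 0.123
```

```bash
python3 cap.py w8; python3 - <<'E'
from h import *
z=load('w8.npz');q=z['q'];R=Ro.from_quat([q[1],q[2],q[3],q[0]]).as_matrix();print(R.round(4))
E
```

```text
10.5 [0.5207 0.022  0.0878] [0.0662 0.7556 0.6492 0.0568] [-0.684  0.347  0.577  2.193 -0.283  0.502 -0.063] [ 0.33 -0.55 -1.24] 0.12282564911392276
[[ 1.507e-01  9.736e-01  1.717e-01]
 [ 9.886e-01 -1.483e-01 -2.630e-02]
 [-2.000e-04  1.737e-01 -9.848e-01]]
```

View pics/w8.png

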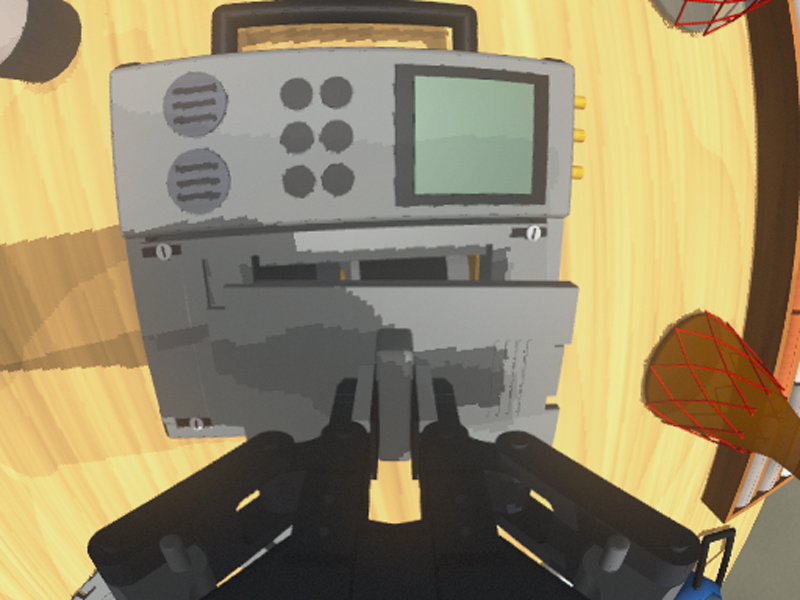

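```bash
python3 - <<'E'
from h import *
z=load('w8.npz');W=wcloud(z)
q=z['q'];Rt=Ro.from_quat([q[1],q[2],q[3],q[0]]).as_matrix()
T=(W-z['p'])@Rt*1000
# plate top plane in tool: z = -(8+12.2)=-20.2
for u in (300,350,450,500,540):
    col=T[int(270*.64):int(320*.64),int(u*.64)]
    s=col[abs(col[:,2]+20.2)<3]; print(u,'max x',s[:,0].max().round(1),'z',np.median(s[:,2]).round(1),'zf',col[::3].round(0).tolist()[:6] if u==350 else '')
# rear end x of cover
for v in (310,330):
    row=T[int(v*.64),int(520*.64):int(600*.64)];s=row[abs(row[:,2]+20.2)<3];print('rear y',s[:,1].max().round(1))
for p in [(207,260),(211,307),(488,246),(150,300),(185,350),(540,250),(200,280)]:
    print(p,(wplane(z,p[0]*.64,p[1]*.64,.061)*1000).round(1),(W[int(p[1]*.64),int(p[0]*.64)]*1000).round(1))
im=z['im'][140:280,90:240];cv2.imwrite('pics/w8c.png',cv2.resize(im[:,:,::-1],(640,597),interpolation=cv2.INTER_CUBIC))
E
```

```text
300 max x 36.1 z -19.0 zf 
350 max x 35.9 z -19.1 zf [[24.0, -20.0, 43.0], [21.0, -20.0, 45.0], [19.0, -21.0, 45.0], [36.0, -15.0, -15.0], [35.0, -14.0, -19.0], [34.0, -14.0, -19.0]]
450 max x 36.0 z -19.5 zf 
500 max x 36.0 z -19.5 zf 
540 max x 36.2 z -19.2 zf 
rear y 64.8
rear y 65.1
(207, 260) [452.1  69.9  61. ] [448.6  67.8  49.3]
(211, 307) [448.2  49.1  61. ] [456.2  57.7  87.6]
(488, 246) [573.9  51.5  61. ] [576.2  49.8  54. ]
(150, 300) [421.   58.2  61. ] [420.7  58.   60.4]
(185, 350) [429.8  31.6  61. ] [429.5  31.8  61.2]
(540, 250) [600.  45.  61.] [600.5  44.4  58.9]
(200, 280) [446.7  62.   61. ] [446.7  62.1  60.9]
```

View pics/w8c.png

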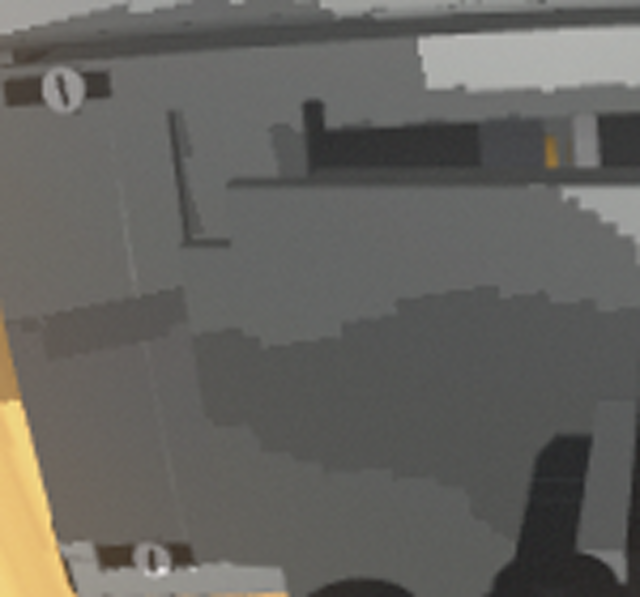

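Request:
move_arm(
  increments="0 0 0 -8 0 0 0;0 0 0 -8 0 0 0;0 0 0 -8 0 0 0;0 0 0 -5 0 0 0;0 0 0 -2 0 0 0;0 0 0 -1 0 0 0;0 0 0 -0.5 0 0 0;0 0 0 0 0 0 0",
)

```text
t: 11.55
eef_pos: [0.5205, 0.0223, 0.0554]
tool_rot: [0.066, 0.755, 0.649, 0.057]
contact_force: [-0.3, 0.2, -0.6]
gripper_width: 0.122
```

Request:
move_arm(
  increments="0 0 0 -0.5 0 0 0;0 0 0 -0.5 0 0 0;0 0 0 -0.5 0 0 0;0 0 0 -0.5 0 0 0;0 0 0 -0.5 0 0 0;0 0 0 0 0 0 0;0 0 0 0 0 0 0;0 0 0 0 0 0 0",
)

```text
t: 12.55
eef_pos: [0.5204, 0.0222, 0.0527]
tool_rot: [0.066, 0.755, 0.649, 0.057]
contact_force: [0.1, 0.2, -2.2]
gripper_width: 0.12
```

Request:
move_arm(
  increments="0 0 0 -0.5 0 0 0;0 0 0 -0.5 0 0 0;0 0 0 -0.5 0 0 0;0 0 0 0 0 0 0;0 0 0 0 0 0 0;0 0 0 0 0 0 0;0 0 0 0 0 0 0;0 0 0 0 0 0 0",
)

```text
t: 13.55
eef_pos: [0.5203, 0.0222, 0.0512]
tool_rot: [0.066, 0.755, 0.649, 0.057]
contact_force: [-0.0, 0.8, -1.0]
gripper_width: 0.122
```

```bash
python3 - <<'E'
from station import bot
for i in range(3):
    o=bot.get_obs();print(o['eef_pos'].round(5),o['contact_force'].round(2),o['torque'].round(3))
E
```

```text
[0.52035 0.02222 0.05118] [-0.04  0.79 -0.99] [0.048 0.259 0.013]
[0.52035 0.02222 0.05118] [-0.04  0.79 -0.99] [0.048 0.259 0.013]
[0.52035 0.02222 0.05118] [-0.04  0.79 -0.99] [0.048 0.259 0.013]
```

Request:
move_arm(
  increments="0 0 0 -0.5 0 0 0;0 0 0 0 0 0 0;0 0 0 -0.5 0 0 0;0 0 0 0 0 0 0;0 0 0 0 0 0 0;0 0 0 0 0 0 0;0 0 0 0 0 0 0;0 0 0 0 0 0 0",
)

```text
t: 14.55
eef_pos: [0.5205, 0.0223, 0.0503]
tool_rot: [0.066, 0.755, 0.649, 0.057]
contact_force: [0.5, -0.4, 0.7]
gripper_width: 0.121
```

```bash
python3 cap.py w9;python3 - <<'E'
from station import bot
o=bot.get_obs();print(o['eef_pos'].round(5),o['contact_force'].round(2),o['torque'].round(3))
E
```

```text
14.55 [0.5205 0.0223 0.0503] [0.0662 0.7555 0.6493 0.0569] [-0.616  0.414  0.502  2.213 -0.354  0.415 -0.003] [ 0.47 -0.41  0.68] 0.12131179115704356
[0.52052 0.02224 0.05029] [ 0.9  -0.64  1.83] [-0.018  0.222 -0.023]
```

View pics/w9.png

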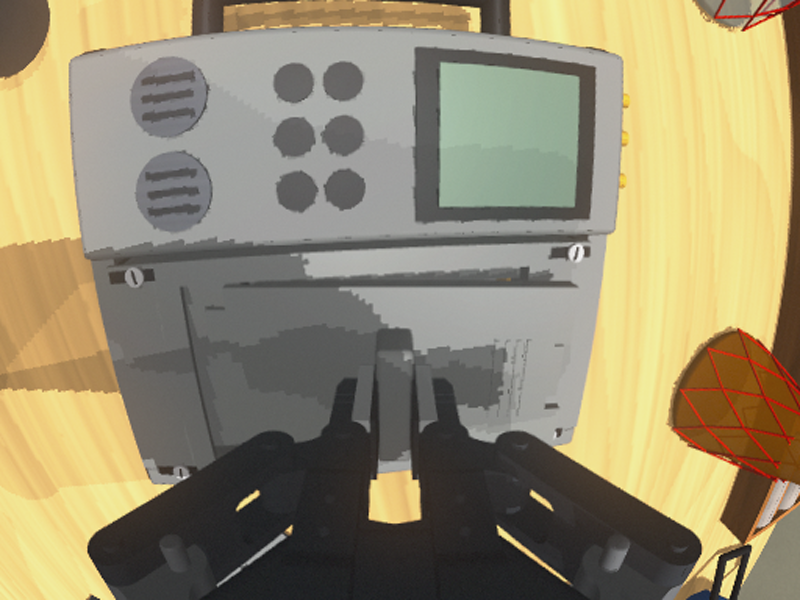

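Request:
move_arm(
  increments="0 0 0 -0.5 0 0 0;0 0 0 0 0 0 0;0 0 0 0 0 0 0;0 0 0 0 0 0 0;0 0 0 0 0 0 0;0 0 0 0 0 0 0;0 0 0 0 0 0 0;0 0 0 0 0 0 0",
)

```text
t: 15.6
eef_pos: [0.5206, 0.0222, 0.0498]
tool_rot: [0.066, 0.755, 0.649, 0.057]
contact_force: [1.5, 0.4, 4.8]
gripper_width: 0.12
```

```bash
python3 - <<'E'
from station import bot
o=bot.get_obs();print(o['eef_pos'].round(5),o['contact_force'].round(2),o['torque'].round(3))
E
```

```text
[0.52062 0.02224 0.04982] [1.52 0.37 4.77] [ 0.012  0.03  -0.029]
```

Request:
move_arm(
  increments="0 0 0 1.1 0 0 0;0 0 0 0 0 0 0;0 -1.98 0.3 0 0 0 0;0 -1.98 0.3 0 0 0 0;0 -1.98 0.3 0 0 0 0;0 -1.98 0.3 0 0 0 0;0 0 0 0 0 0 0;0 0 0 0 0 0 0",
)

```text
t: 16.6
eef_pos: [0.5124, 0.0235, 0.0508]
tool_rot: [0.066, 0.755, 0.649, 0.057]
contact_force: [1.4, -0.5, -1.4]
gripper_width: 0.12
```

```bash
python3 cap.py w10;python3 - <<'E'
from station import bot
o=bot.get_obs();print(o['eef_pos'].round(5),o['contact_force'].round(2),o['torque'].round(3))
from h import *
z=load('w10.npz');im=z['im'][140:310,70:320];cv2.imwrite('pics/w10c.png',cv2.resize(im[:,:,::-1],(800,544),interpolation=cv2.INTER_CUBIC))
E
```

```text
16.6 [0.5124 0.0235 0.0508] [0.0661 0.7555 0.6494 0.0567] [-0.629  0.403  0.508  2.231 -0.35   0.409 -0.012] [ 1.37 -0.51 -1.38] 0.12039374713817155
[0.51245 0.02343 0.0508 ] [-0.32 -0.76 -1.84] [0.044 0.276 0.027]
```

View pics/w10c.png

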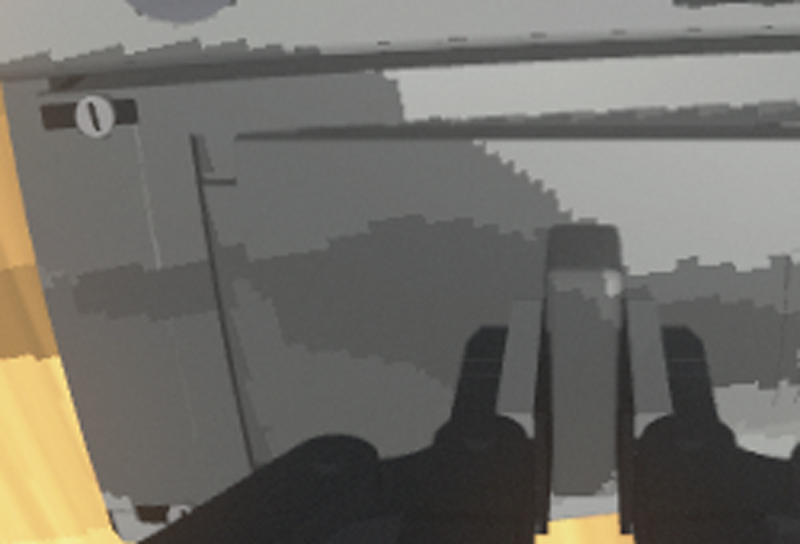

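Request:
move_arm(
  increments="0 -0.99 0.15 0 0 0 0;0 -0.99 0.15 0 0 0 0;0 -0.99 0.15 0 0 0 0;0 -0.99 0.15 0 0 0 0;0 0 0 0 0 0 0;0 0 0 0 0 0 0;0 0 0 0 0 0 0;0 0 0 0 0 0 0",
)

```text
t: 17.65
eef_pos: [0.5085, 0.024, 0.0508]
tool_rot: [0.066, 0.755, 0.649, 0.057]
contact_force: [0.5, 0.8, -1.4]
gripper_width: 0.122
```

Request:
move_arm(
  increments="0 -0.5 0.08 0 0 0 0;0 0 0 0 0 0 0;0 -0.5 0.08 0 0 0 0;0 0 0 0 0 0 0;0 0 0 0 0 0 0;0 0 0 0 0 0 0;0 0 0 0 0 0 0;0 0 0 0 0 0 0",
)

```text
t: 18.65
eef_pos: [0.5075, 0.0242, 0.0508]
tool_rot: [0.066, 0.755, 0.649, 0.057]
contact_force: [0.6, -0.0, -1.5]
gripper_width: 0.121
```

```bash
cat > st.py <<'E'
from station import bot
o=bot.get_obs();print(o['t'],o['eef_pos'].round(5),o['contact_force'].round(2),o['torque'].round(3),o['gripper_width'])
E
python3 st.py
```

```text
18.65 [0.50751 0.02421 0.05082] [ 0.59 -0.04 -1.48] [-0.003  0.264  0.086] 0.12054130378256905
```

Request:
move_arm(
  increments="0 -0.5 0.08 0 0 0 0;0 0 0 0 0 0 0;0 0 0 0 0 0 0;0 -0.5 0.08 0 0 0 0;0 0 0 0 0 0 0;0 0 0 0 0 0 0;0 0 0 0 0 0 0;0 0 0 0 0 0 0",
)

```text
t: 19.65
eef_pos: [0.5065, 0.0243, 0.0508]
tool_rot: [0.066, 0.756, 0.649, 0.057]
contact_force: [0.3, 0.7, -1.3]
gripper_width: 0.12
```

```bash
python3 st.py
```

```text
19.65 [0.50651 0.02435 0.0508 ] [ 0.32  0.73 -1.35] [0.105 0.247 0.06 ] 0.11970997672253897
```

Request:
move_arm(
  increments="0 -0.5 0.08 0 0 0 0;0 0 0 0 0 0 0;0 0 0 0 0 0 0;0 -0.3 0.04 0 0 0 0;0 0 0 0 0 0 0;0 0 0 0 0 0 0;0 0 0 0 0 0 0;0 0 0 0 0 0 0",
)

```text
t: 20.65
eef_pos: [0.5057, 0.0245, 0.0508]
tool_rot: [0.066, 0.755, 0.649, 0.057]
contact_force: [0.5, -0.8, -2.6]
gripper_width: 0.123
```

```bash
python3 cap.py w11;python3 st.py; python3 - <<'E'
from h import *
z=load('w11.npz');im=z['im'][140:310,70:320];cv2.imwrite('pics/w11c.png',cv2.resize(im[:,:,::-1],(800,544),interpolation=cv2.INTER_CUBIC))
E
```

```text
20.65 [0.5057 0.0245 0.0508] [0.0661 0.7555 0.6494 0.0568] [-0.64   0.394  0.512  2.245 -0.347  0.402 -0.018] [ 0.45 -0.82 -2.55] 0.12254308347192223
20.7 [0.50573 0.02447 0.05082] [ 0.6   0.16 -0.34] [ 0.028  0.197 -0.01 ] 0.123283018051
```

View pics/w11c.png

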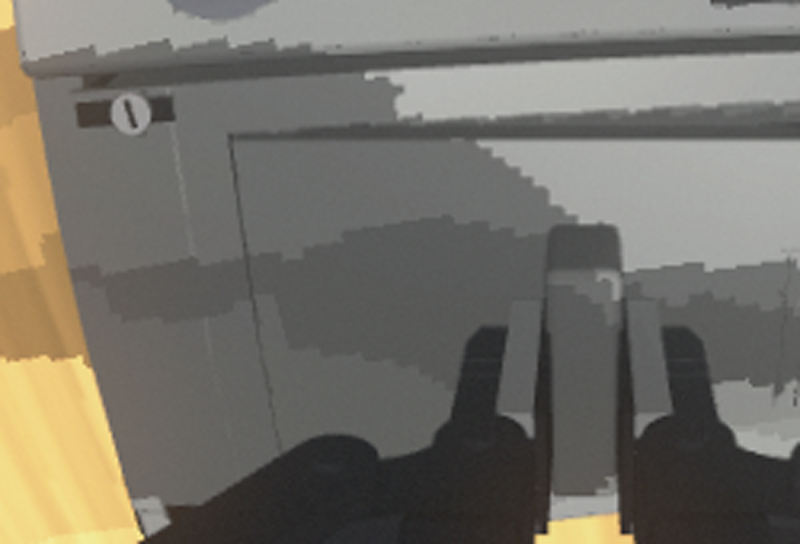

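Request:
move_arm(
  increments="0 -0.4 0.06 0 0 0 0;0 0 0 0 0 0 0;0 0 0 0 0 0 0;0 -0.3 0.04 0 0 0 0;0 0 0 0 0 0 0;0 0 0 0 0 0 0;0 0 0 0 0 0 0;0 0 0 0 0 0 0",
)

```text
t: 21.7
eef_pos: [0.5054, 0.0246, 0.051]
tool_rot: [0.066, 0.755, 0.649, 0.057]
contact_force: [3.1, -0.3, -0.9]
gripper_width: 0.119
```

```bash
python3 st.py
```

```text
21.7 [0.50544 0.02459 0.05098] [ 3.15 -0.26 -0.93] [-0.062 -0.622  0.069] 0.11873630249237109
```

Request:
move_arm(
  increments="0 0.3 -0.05 0 0 0 0;0 -0.06 0.01 -1.13 0.0026 0.0173 0;0 0 0 0 0 0 0;0 -0.06 0.01 -1.13 0.0026 0.0173 0;0 0 0 0 0 0 0;0 -0.08 0.01 -1.13 0.0026 0.0173 0;0 0 0 0 0 0 0;0 0 0 0 0 0 0",
)

```text
t: 22.7
eef_pos: [0.505, 0.0245, 0.0474]
tool_rot: [0.046, 0.757, 0.651, 0.04]
contact_force: [3.1, 0.6, -1.5]
gripper_width: 0.121
```

```bash
python3 st.py
```

```text
22.7 [0.50504 0.02447 0.04736] [ 3.09  0.55 -1.53] [ 0.063 -0.535  0.02 ] 0.12119121865181309
```

Request:
move_arm(
  increments="0 0.2 -0.03 0 0 0 0;0 -0.1 0.01 -1.13 0.0026 0.0173 0;0 0 0 0 0 0 0;0 -0.1 0.01 -1.13 0.0026 0.0173 0;0 0 0 0 0 0 0;0 -0.1 0.01 -1.13 0.0026 0.0173 0;0 0 0 0 0 0 0;0 0 0 0 0 0 0",
)

```text
t: 23.7
eef_pos: [0.5046, 0.0246, 0.0439]
tool_rot: [0.026, 0.758, 0.651, 0.022]
contact_force: [-1.0, 1.3, 1.0]
gripper_width: 0.118
```

```bash
python3 cap.py w12;python3 st.py; python3 - <<'E'
from h import *
z=load('w12.npz');im=z['im'][140:310,70:320];cv2.imwrite('pics/w12c.png',cv2.resize(im[:,:,::-1],(800,544),interpolation=cv2.INTER_CUBIC))
q=z['q'];print(Ro.from_quat([q[1],q[2],q[3],q[0]]).as_matrix().round(4))
E
```

```text
23.7 [0.5046 0.0246 0.0439] [0.0262 0.7579 0.6514 0.0224] [-0.585  0.443  0.489  2.168 -0.362  0.538  0.013] [-1.01  1.28  0.96] 0.11758157649165654
23.75 [0.50457 0.02457 0.04394] [-1.64  0.39  0.62] [0.165 0.045 0.087] 0.12167987011397302
[[ 1.503e-01  9.863e-01  6.800e-02]
 [ 9.886e-01 -1.499e-01 -1.060e-02]
 [-2.000e-04  6.880e-02 -9.976e-01]]
```

View pics/w12.png

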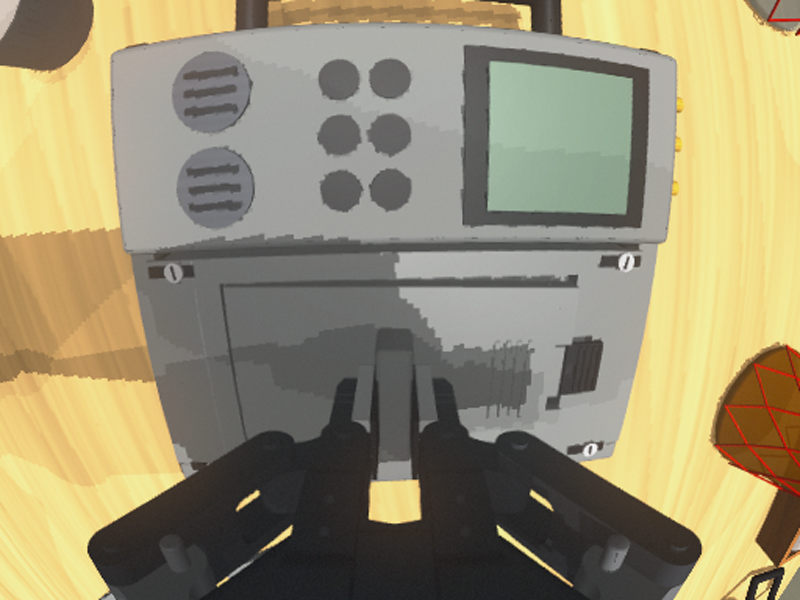

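Request:
move_arm(
  increments="0.25 0 0 0 0 0 0;0.35 0 0 0 0 0 0;0.35 0 0 0 0 0 0;0.35 -0.3 0 5 0 0 0;0.35 -0.7 0.1 10 0 0 0;0.35 -1.3 0.2 20 0 0 0;0.35 -1.3 0.2 20 0 0 0;0.35 0 0 0 0 0 0",
)

```text
t: 24.75
eef_pos: [0.5026, 0.0254, 0.1007]
tool_rot: [0.027, 0.758, 0.651, 0.024]
contact_force: [0.2, -0.1, -1.3]
gripper_width: 0.353
```

```bash
python3 cap.py w13;python3 st.py
```

```text
24.75 [0.5026 0.0254 0.1007] [0.0271 0.7579 0.6514 0.0243] [-0.667  0.338  0.574  2.144 -0.269  0.656 -0.067] [ 0.23 -0.13 -1.27] 0.3526009366282414
24.8 [0.5019  0.02535 0.09977] [ 0.12 -0.28 -0.03] [0.022 0.069 0.026] 0.34879111852977635
```

View pics/w13.png

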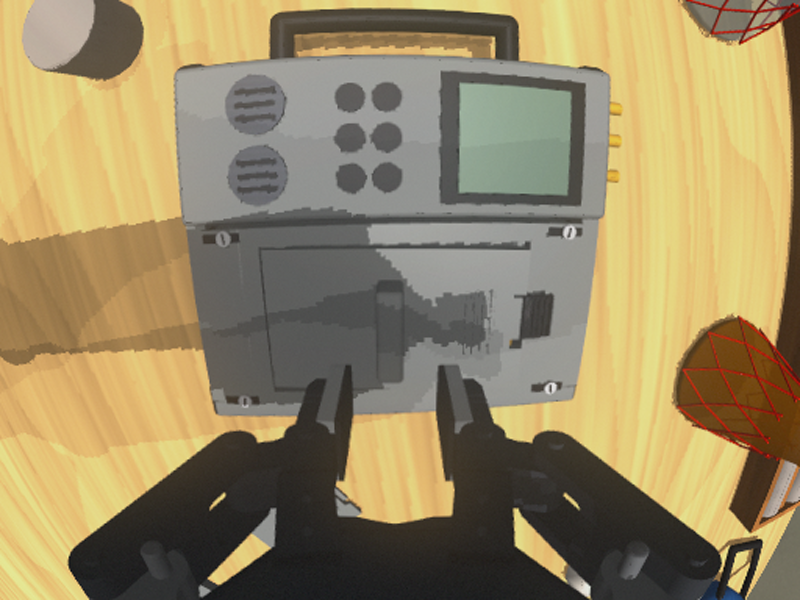

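Request:
move_arm(
  increments="0 12 -2 0 0.0026 0.017 0;0 12 -2 0 0.0026 0.017 0;0 12 -2 0 0.0026 0.017 0;0 9.9 -1.3 0 0.0025 0.017 0;0 0 0 -8 0 0 0;0 0 0 -7 0 0 0;0 0 0 0 0 0 0;0 0 0 0 0 0 0",
)

```text
t: 25.8
eef_pos: [0.5469, 0.0178, 0.084]
tool_rot: [0.0, 0.758, 0.652, 0.0]
contact_force: [0.0, 0.3, -0.0]
gripper_width: -0.001
```

```bash
python3 cap.py w14;python3 st.py;python3 - <<'E'
from h import *
z=load('w14.npz');W=wcloud(z)
q=z['q'];Rt=Ro.from_quat([q[1],q[2],q[3],q[0]]).as_matrix();print(Rt.round(3))
T=(W-z['p'])@Rt*1000
m=(abs(T[...,1])<22)&(abs(T[...,0])<14)&(T[...,2]<-12)&(T[...,2]>-80)
t=T[m];a=t[(t[:,0]>5)];print('tip',a[np.argsort(-a[:,2])[:8]].round(1).tolist())
B=np.array([508.1,24.1]);c,s=np.cos(np.radians(8.65)),np.sin(np.radians(8.65))
X=(W[...,0]*1000-B[0])*c-(W[...,1]*1000-B[1])*s;Y=(W[...,0]*1000-B[0])*s+(W[...,1]*1000-B[1])*c
for xx in(-55,-40,-20,15,25,35,50,58):
    k=(abs(X-xx)<2)&(abs(Y-20)<6)&(W[...,2]<.09);print(xx,np.nanmedian(W[...,2][k]*1000).round(1),end=' ; ')
k=(abs(X)<50)&(abs(Y-43)<1.5);print('side',np.nanmedian(W[...,2][k]*1000))
k=(X>-85)&(X<-68)&(abs(Y-20)<6);print('rim',np.nanmedian(W[...,2][k]*1000))
E
```

```text
25.8 [0.5469 0.0178 0.084 ] [3.000e-04 7.584e-01 6.518e-01 1.000e-04] [-0.561  0.468  0.531  1.998 -0.337  0.761  0.02 ] [ 0.03  0.26 -0.  ] -0.001434359134423242
25.85 [0.54717 0.01783 0.08419] [ 0.13  0.31 -0.36] [-0.001 -0.029 -0.051] -0.0012894336221208238
[[ 0.15   0.989  0.   ]
 [ 0.989 -0.15  -0.   ]
 [-0.     0.    -1.   ]]
tip [[10.0, -4.3, -25.9], [10.2, -3.2, -26.3], [10.3, 3.7, -26.4], [10.3, 3.2, -26.5], [10.4, 0.0, -26.6], [10.4, -5.8, -26.6], [10.5, 1.6, -26.9], [10.5, -5.3, -26.9]]
-55 59.5 ; -40 60.6 ; -20 62.2 ; 15 64.9 ; 25 65.7 ; 35 66.6 ; 50 67.6 ; 58 68.3 ; side 60.47408465040799
rim 60.48039665612842
```

View pics/w14.png

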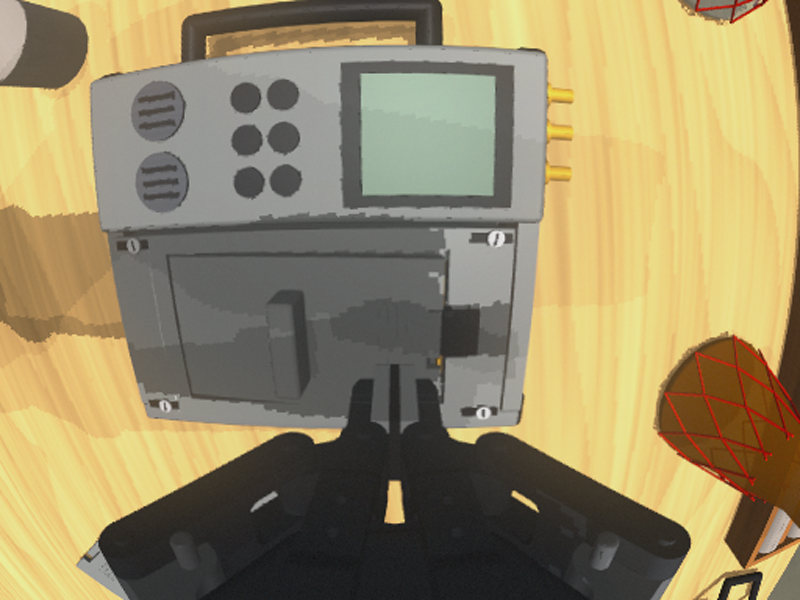

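Request:
move_arm(
  increments="0 0.5 0 -10 0 0 0;0 0.4 0 -10 0 0 0;0 0 0 -8 0 0 0;0 0 0 -4 0 0 0;0 0 0 -2 0 0 0;0 0 0 0 0 0 0;0 0 0 0 0 0 0;0 0 0 0 0 0 0",
)

```text
t: 26.85
eef_pos: [0.5483, 0.0178, 0.0502]
tool_rot: [0.0, 0.758, 0.652, 0.0]
contact_force: [-0.5, 0.5, 1.0]
gripper_width: -0.003
```

Request:
move_arm(
  increments="0 0 0 -1 0 0 0;0 0 0 -1 0 0 0;0 0 0 -1 0 0 0;0 0 0 -1 0 0 0;0 0 0 0 0 0 0;0 0 0 0 0 0 0;0 0 0 0 0 0 0;0 0 0 0 0 0 0",
)

```text
t: 27.85
eef_pos: [0.5482, 0.0178, 0.0461]
tool_rot: [0.0, 0.758, 0.652, 0.0]
contact_force: [0.2, -0.4, 0.0]
gripper_width: -0.001
```

Request:
move_arm(
  increments="0 0 0 -1 0 0 0;0 0 0 0 0 0 0;0 0 0 -1 0 0 0;0 0 0 0 0 0 0;0 0 0 -1 0 0 0;0 0 0 0 0 0 0;0 0 0 0 0 0 0;0 0 0 0 0 0 0",
)

```text
t: 28.85
eef_pos: [0.5483, 0.0178, 0.0432]
tool_rot: [0.0, 0.758, 0.652, 0.0]
contact_force: [0.0, 0.1, 3.0]
gripper_width: 0.005
```

Request:
move_arm(
  increments="0 0 0 -0.5 0 0 0;0 0 0 0 0 0 0;0 0 0 -0.5 0 0 0;0 0 0 0 0 0 0;0 0 0 0 0 0 0;0 0 0 0 0 0 0;0 0 0 0 0 0 0;0 0 0 0 0 0 0",
)

```text
t: 29.85
eef_pos: [0.5484, 0.0178, 0.0423]
tool_rot: [0.0, 0.758, 0.652, 0.0]
contact_force: [-1.0, 0.7, 5.8]
gripper_width: -0.002
```

Request:
move_arm(
  increments="0 0 0 -0.5 0 0 0;0 0 0 0 0 0 0;0 0 0 -0.5 0 0 0;0 0 0 0 0 0 0;0 0 0 -0.5 0 0 0;0 0 0 0 0 0 0;0 0 0 0 0 0 0;0 0 0 0 0 0 0",
)

```text
t: 30.85
eef_pos: [0.5486, 0.0178, 0.0412]
tool_rot: [0.0, 0.758, 0.652, 0.001]
contact_force: [-3.6, 0.7, 9.8]
gripper_width: 0.001
```

Request:
move_arm(
  increments="0 0 0 -0.5 0 0 0;0 0 0 0 0 0 0;0 0 0 -0.5 0 0 0;0 0 0 0 0 0 0;0 0 0 -0.5 0 0 0;0 0 0 0 0 0 0;0 0 0 0 0 0 0;0 0 0 0 0 0 0",
)

```text
t: 31.85
eef_pos: [0.5479, 0.0177, 0.0387]
tool_rot: [0.0, 0.758, 0.652, -0.0]
contact_force: [-0.5, 0.0, -0.1]
gripper_width: -0.001
```

```bash
cat > flat.py <<'E'
import sys
from h import *
z=load(sys.argv[1]+'.npz');W=wcloud(z)
B=np.array([508.1,24.1]);c,s=np.cos(np.radians(8.65)),np.sin(np.radians(8.65))
X=(W[...,0]*1000-B[0])*c-(W[...,1]*1000-B[1])*s;Y=(W[...,0]*1000-B[0])*s+(W[...,1]*1000-B[1])*c
for xx in(-60,-55,-40,-20,15,25,35,50,58):
    k=(abs(X-xx)<2)&(abs(Y-20)<6)&(W[...,2]<.09);print(xx,np.nanmedian(W[...,2][k]*1000).round(1),end=' ; ')
for xl in [(-50,0),(0,50)]:
    k=(X>xl[0])&(X<xl[1])&(abs(Y-43)<1.5);print('side',np.nanmedian(W[...,2][k]*1000))
k=(X>-85)&(X<-68)&(abs(Y-20)<6);print('rim',np.nanmedian(W[...,2][k]*1000))
k=(X>70)&(X<85)&(abs(Y-20)<6);print('rear',np.nanmedian(W[...,2][k]*1000))
E
python3 cap.py w15; python3 flat.py w15
```

```text
31.85 [0.5479 0.0177 0.0387] [ 3.000e-04  7.584e-01  6.518e-01 -1.000e-04] [-0.519  0.54   0.483  2.018 -0.391  0.674  0.064] [-0.5   0.01 -0.08] -0.0012363314116113767
-60 60.4 ; -55 60.5 ; -40 60.5 ; -20 60.5 ; 15 60.6 ; 25 60.5 ; 35 60.3 ; 50 60.4 ; 58 60.4 ; side 60.46533456214361
side 60.442272432233494
rim 60.46119377011544
rear 60.44229949536306
```

View pics/w15.png

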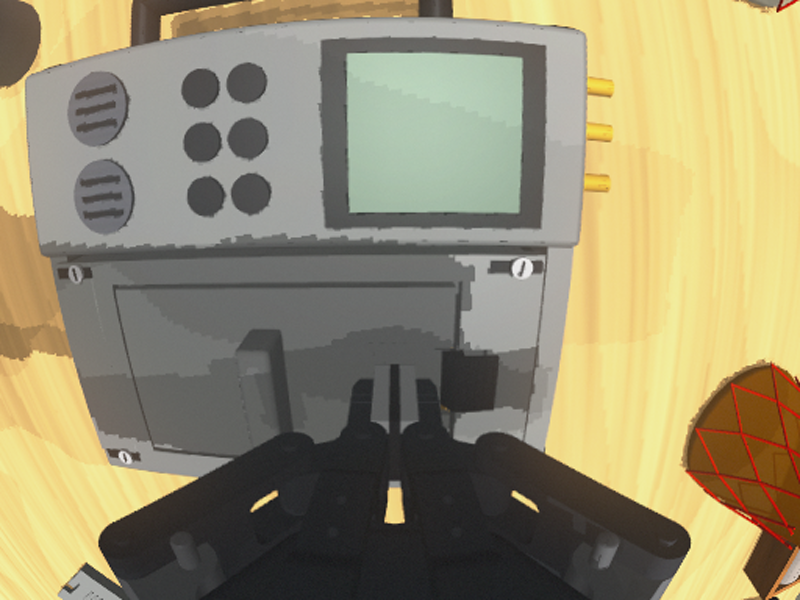

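Request:
move_arm(
  increments="0 0 0 5 0 0 0;0 0 0 12 0 0 0;0 0 0 20 0 0 0;0 0 0 25 0 0 0;0 0 0 25 0 0 0;0 -5 -10 15 0 0 0;0 -5 -15 10 0 0 0;0 0 0 0 0 0 0",
)

```text
t: 32.9
eef_pos: [0.5377, -0.0095, 0.1515]
tool_rot: [0.001, 0.759, 0.651, 0.0]
contact_force: [-0.4, 0.8, -0.3]
gripper_width: -0.004
```

```bash
python3 cap.py w16; python3 flat.py w16; python3 - <<'E'
from station import vision
import cv2
im,d=vision.read_camera("top");cv2.imwrite('pics/topE.png',cv2.resize(im[:,:,::-1],(800,600)))
from h import *
z=load('w16.npz');im=z['im'][100:260,130:370];cv2.imwrite('pics/w16c.png',cv2.resize(im[:,:,::-1],(800,533),interpolation=cv2.INTER_CUBIC))
E
```

```text
32.9 [ 0.5377 -0.0095  0.1515] [6.000e-04 7.594e-01 6.506e-01 3.000e-04] [-5.800e-01  3.560e-01  5.990e-01  1.972e+00 -2.550e-01  8.870e-01
 -1.000e-03] [-0.37  0.77 -0.26] -0.0038128160578167944
-60 60.5 ; -55 60.3 ; -40 60.4 ; -20 60.3 ; 15 60.3 ; 25 60.3 ; 35 60.4 ; 50 60.4 ; 58 60.4 ; side 60.586607462641496
side 60.48018119436277
rim 60.61029017199029
rear 60.36753131491574
```

View pics/w16c.png

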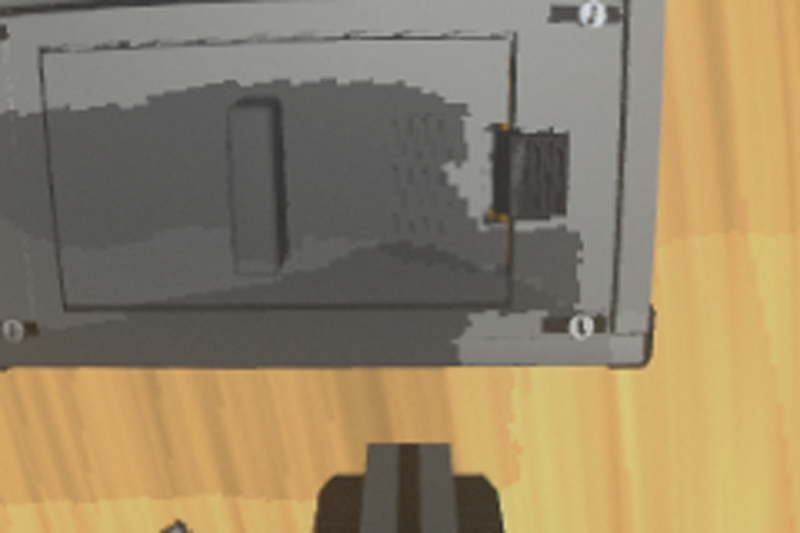

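View pics/topE.png

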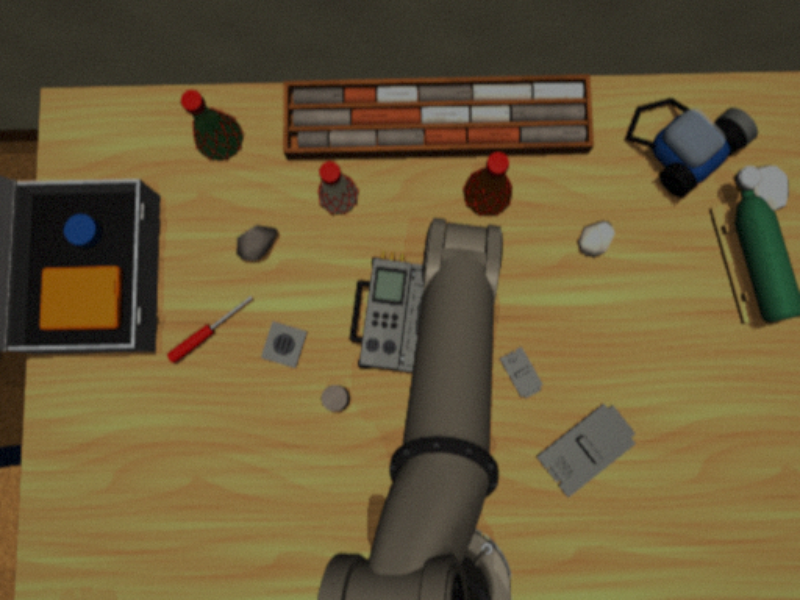

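```bash
python3 -c "
from station import bot
print(bot.hand_in())"
```

```text
the job is handed in; nothing more can be done
None
```

The battery compartment is closed: the middle-sized cover (measured about 124 x 71 mm) is hooked in the slot, snapped under the catch and lying flush. I handed the job in at about 33 s.

- **Hooking:** I gripped the cover by its bar and tilted it 10°. I felt the sill at about 5 N and slid the lip under the rim until it touched at about 3 N.
- **Closing:** I swung the cover down to 4° with no more than about 3 N on it and let go, leaving it resting on the catch. I then pressed the ribbed spot with shut fingers. The highest force I read was about 10 N, after which it dropped to zero as the catch snapped. Forces were read only at the end of each one-second move, so a brief peak in between would not show.
- **Last checks:** After I backed away, the cover's top measured 60.3 to 60.5 mm all along its length, against 60.4 to 60.6 mm for the surrounding surface. In the wrist picture the catch is forward in the notch. In the top picture nothing else on the table had moved.

**Disagreement with the description:** both cameras showed the fingertips about 22 to 26 mm behind the stated tool point when closed or nearly so. I trusted the pictures and contact over the stated figure; at the grasp the tool point read z = -12 mm with no sign of table contact.

**Bay position:** contact put the bay about 1 mm further toward the slot end than the pictures suggested.

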